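Sort the test bench handful into its organiser trays

TASK

Sort the things left along the near side of the bench into the three grey organiser trays: the two test cassettes into the tray with two short bays, one in each bay, the forceps and the inoculation loop into the tray with two long bays, one in each bay, and the bottle upright into the square tray. Each should rest on the floor of its bay, the same way up as it was found. Do not tip the bottle over on the way, and leave the timer and the rack of tubes where they are.

Things in the scene. Friction and masses are not known exactly. Their poses are not given: they have to be found in the camera images.
- short_tray: grey plastic organiser tray, fixed to the worktop, open at the top, walls and floor 3 mm thick, rim 15 mm above the worktop. Outside 94 mm (its x) by 133 mm (its y). A divider along its x axis, at y = 0, as high as the rim, makes two short bays side by side, each 88 mm (x) by 62 mm (y) inside, centred at x = 0, y = +33 mm and y = -33 mm; bay floors at z = +3 mm. Origin: centre of its underside, z up. For the test cassettes.
- long_tray: grey plastic organiser tray, fixed to the worktop, open at the top, walls and floor 3 mm thick, rim 15 mm above the worktop. Outside 192 mm (its x) by 133 mm (its y). A divider along its x axis, at y = 0, as high as the rim, makes two long bays side by side, each 186 mm (x) by 62 mm (y) inside, centred at x = 0, y = +33 mm and y = -33 mm; bay floors at z = +3 mm. Origin: centre of its underside, z up. For the forceps and the inoculation loop.
- bottle_tray: grey plastic organiser tray, fixed to the worktop, open at the top, walls and floor 3 mm thick, rim 15 mm above the worktop. Square, outside 90 by 90 mm, one undivided bay 84 by 84 mm inside, centred at the origin; floor at z = +3 mm. Origin: centre of its underside, z up. For the bottle.
- cassette_a: one of two alike white plastic test cassettes, a flat strip 13 mm wide (its x), 65 mm long (its y), 4 mm thick, lying on the worktop with its small window up; 12 g. Origin: centre of its underside, z up. 
- cassette_b: the other white test cassette, the same size, 13 x 65 x 4 mm (x, y, z); long axis y, lying on the worktop window up; 12 g. Origin: centre of its underside, z up. 
- forceps: pair of pale, almost white, metal forceps (tweezers) with two bowed legs and a gap between them, one rigid piece, 14 mm wide at most (its x, at mid-length), 136 mm long (its y), 5 mm thick, lying flat on the worktop; the two bowed legs do not give; grip it across its widest part at mid-length; 24 g. Origin: centre of its underside, z up. 
- loop: inoculation loop lying on the worktop: straight pale handle 10 mm wide (its x) and 10 mm high that runs from y = -30 mm to y = +82 mm, and a thin wire with a small loop at its end from there to y = -81 mm; 163 mm long over all; it does not roll; 15 g, centre of mass in the middle of the handle at y = +26 mm. Grip the handle. Origin: underside, at mid-length of the whole (so on the handle, 30 mm from the wire), z up.
- bottle: round brown reagent bottle with a blue screw cap fixed on, standing upright; body 60 mm in diameter up to 76 mm, cap 40 mm in diameter from there to the top at 98 mm; 130 to 250 g. Origin: centre of its underside, z up along its axis.
- timer: bystander: white countdown timer, 62 x 62 x 18 mm, standing loose on the worktop to the right. Origin: centre of its underside, z up. 
- tube_rack: bystander: white foam block, 60 x 48 mm, 34 mm high, with green-capped tubes that reach 75 mm, standing loose on the worktop to the left. Origin: centre of its underside, z up. 
Things that resemble listed ones, but are neither listed nor needed, are in the scene too. Leave any purple look-alike of the loop alone. Leave any red look-alike of the bottle_tray alone.

How it is judged:
At the end, for the whole second after the job is handed in: One cassette in each short bay, forceps and loop one in each long bay, bottle upright in the square tray: within 15 mm of the bay middle lengthwise (loop 14, forceps 26, bottle 17 both ways), 6 mm off the divider line, flat on the floor (to 3.5 mm; forceps, loop 6.5; tilt below 0.12 rad), at rest (((x of cassette_a in the frame of short_tray between -0.015 and 0.015 m and y of cassette_a in the frame of short_tray between 0.006 and 0.062 m and z of each of cassette_a, cassette_b in the frame of short_tray below 0.0065 m and x of cassette_b in the frame of short_tray between -0.015 and 0.015 m and y of cassette_b in the frame of short_tray between -0.062 and -0.006 m) or (x of cassette_a in the frame of short_tray between -0.015 and 0.015 m and y of cassette_a in the frame of short_tray between -0.062 and -0.006 m and z of each of cassette_a, cassette_b in the frame of short_tray below 0.0065 m and x of cassette_b in the frame of short_tray between -0.015 and 0.015 m and y of cassette_b in the frame of short_tray between 0.006 and 0.062 m)) and ((x of forceps in the frame of long_tray between -0.026 and 0.026 m and y of forceps in the frame of long_tray between 0.006 and 0.062 m and z of each of forceps, loop in the frame of long_tray below 0.0095 m and x of loop in the frame of long_tray between -0.014 and 0.014 m and y of loop in the frame of long_tray between -0.062 and -0.006 m) or (x of forceps in the frame of long_tray between -0.026 and 0.026 m and y of forceps in the frame of long_tray between -0.062 and -0.006 m and z of each of forceps, loop in the frame of long_tray below 0.0095 m and x of loop in the frame of long_tray between -0.014 and 0.014 m and y of loop in the frame of long_tray between 0.006 and 0.062 m)) and x of bottle in the frame of bottle_tray between -0.017 and 0.017 m and y of bottle in the frame of bottle_tray between -0.017 and 0.017 m and z of bottle in the frame of bottle_tray below 0.0065 m and angle between each of cassette_a, cassette_b, forceps, loop, bottle's own z axis and vertical below 0.12 rad and linear speed of each of cassette_a, cassette_b, forceps, loop, bottle below 0.02 m/s); the robot touches nothing.
It fails at once if the bottle is tipped by more than 0.6 rad (angle between bottle's own z axis and vertical above 0.6 rad).
It fails at once if the timer is moved by more than 15 mm (distance of timer from where it was at the start of the episode above 0.015 m).
It fails at once if the rack of tubes is moved by more than 15 mm (distance of tube_rack from where it was at the start of the episode above 0.015 m).
It also fails if it takes over 120 s, if anything falls off the work surface, if the arm or the gripper's body presses on something with over 40 N, if the wrist force passes 120 N, or if a joint passes its speed limit or range.

ROBOT

A 7-joint arm with a two-finger parallel gripper is mounted at the origin on the work surface; the furniture and walls round the work are solid. World frame = base frame: x ahead of the robot, y to its left, z up, the work surface at z = 0. Lengths are in m, angles in rad, forces in N, time in s.
With the tool pointing down it reaches from about 0.4 to 0.875 m from the base axis. Payload 19.3 kg.
Tool frame: the origin (TCP) lies between the finger pads; the fingertips stand 17 mm ahead of it and the grasp point (between the pads) lies 2 mm behind it; x points along the fingers, y is the direction in which the jaws open and shut, and the axes are right-handed (so a half turn about x gives the same grasp; the last joint's range is limited). The gripper opens to 85 mm and grips with 20 to 120 N. Pads are 22 mm wide; open, the fingers measure 114 mm over their backs; the gripper's body (76 mm by 85 mm) begins 54 mm behind the grasp point. The pads swing forward as they close: fully open they stand 13 mm farther back than shut.
Start: joints at [-1.203, 0.521, -0.036, 1.599, 0.021, 1.021, -0.113], TCP at [0.265, 0.566, 0.248] pointing down, gripper open.
Joint ranges: [-2.91, 2.91], [-0.3, 2.13], [-1.5, 1.42], [0.17, 2.43], [-1.26, 4.41], [0.16, 1.93], [-2.52, 2.52]. Speed limits (rad/s): [1.89, 1.89, 2.39, 2.39, 3.01, 3.01, 3.01].

INTERFACE

Orientations are given as [roll, pitch, yaw] about the fixed x, y, z axes, in that order (R = Rz(yaw) Ry(pitch) Rx(roll)).
In Python, from workcell import bot gives the robot as it stands.
- The arm moves only by the shell command python3 -m creep 'ROWS' [FORCE]. ROWS is JSON, a list of rows, each an object of numbers: "wx", "wy", "wz": the turn, a rotation vector about the tool's x, y, z in degrees; "tx", "ty", "tz": the shift along the tool's x, y, z in m; "claw": the closure, from 0 (fully open) to 1 (shut). A call has 1 to 8 rows; each row is the pose to reach, as a shift and turn from the pose measured when the call began, along the tool's axes at that moment; what a row does not reach only later rows make up. A row lasts 1/10 s, in which the tool goes at most 50 mm and 8.59 degrees, less where a joint would pass 70% of its speed; a pose out of reach is approached as far as the arm can. A call with a gripper value outside its range is refused whole. The fingers move at their own pace and stop on an object; FORCE is the grip in N (left out, the last holds). Time passes only in rows, so rows that repeat a pose let the fingers close. It gives the time, the measured TCP pose, the force and the opening at its end, in the units of the state.
- bot.observe(): the state, without advancing time (a new reading comes with each control period).
- bot.grab_frame(name): name is "side" or "top" or "wrist"; returns the picture (384x512x3 uint8, blue, green, red); there is no depth.
- bot.get_calibration(name): a dict with "fx", "fy", "cx", "cy" (pixels), "R" (3x3) and "t" (3): a world point X has camera coordinates R X + t. Camera axes: x right, y down, z forward; pixel columns grow to the right and rows downward; lengths in m; the calibration is good to about 2 mm. A picture is of the moment at which its call begins: read the wrist's pose just before it. get_calibration takes no time and is no camera call; for the wrist camera it gives the pose at the moment of the call.
- bot.job_done(): hands the job in, once; it reports no verdict.
The state is a dict: "clock": time; "qpos": joint angles; "qd": joint speeds; "joint_efforts": joint torques, N m; "position": TCP position; "tool_rot": TCP orientation; "force": force on the tool from outside, world axes, zero at the start; "moment": the same for the moment, N m; "grip_width": finger opening in m.
Only numpy, scipy, OpenCV 4.12 (cv2) and the standard library are available. Lean on these libraries where they do the work, as an engineer would, in place of code of your own. Each camera call takes 0.05 s, during which the arm holds its last target.

## Working session

There is one attempt and no reset: what is moved stays moved. The work goes in short steps, Python scripts to look and compute and a shell command to move; the robot and the scene stay as the last step left them, time stands still between calls to the robot, and variables do not carry over. Pictures are saved under pics/ and viewed, and the job is handed in when it is done.

```bash
ls; mkdir -p pics; python3 - <<'E'
from workcell import bot
import cv2
print(bot.observe())
for n in("top","side","wrist"):
    c=bot.get_calibration(n);print(n,c)
    cv2.imwrite(f"pics/{n}0.png",bot.grab_frame(n))
E
```

```text
pics
{'clock': 0.0, 'qpos': array([-1.20322252,  0.52201717, -0.03632822,  1.59995124,  0.02121461,
        1.0210208 , -0.11281042]), 'qd': array([-4.58597314e-05, -1.58129310e-03,  2.63229079e-04, -8.29375487e-05,
        2.46754856e-03,  2.06815660e-03,  8.62487505e-04]), 'joint_efforts': array([-1.68447018e-04, -9.27097464e+01,  1.98014729e+00, -3.69941103e+01,
        1.80294999e-02,  8.02447874e-03, -4.51837445e-05]), 'position': array([0.26487031, 0.56580512, 0.24774405]), 'tool_rot': array([-1.49207038,  1.56978516, -1.92985726]), 'force': array([-0.39865534,  1.08021398,  0.15514201]), 'moment': array([0.01942667, 0.05972877, 0.01530764]), 'grip_width': 0.08520672099059601}
top {'fx': 457.7676628277479, 'fy': 457.7676628277479, 'cx': 254.37209350559132, 'cy': 189.32304487948252, 'R': array([[-0.0053791 , -0.99998048, -0.00317926],
       [-0.98149091,  0.00588822, -0.19141821],
       [ 0.19143319,  0.00209076, -0.98150342]]), 't': array([0.02480134, 0.53781733, 1.33833438])}
side {'fx': 441.50568350010747, 'fy': 441.50568350010747, 'cx': 255.9542790492574, 'cy': 199.54942962179825, 'R': array([[-0.97987328, -0.19799229, -0.02544419],
       [-0.07353252,  0.4765034 , -0.87609216],
       [ 0.18558374, -0.85658832, -0.48147182]]), 't': array([0.52884984, 0.0748692 , 1.1586764 ])}
wrist {'fx': 306.8427641578631, 'fy': 306.8427641578631, 'cx': 253.37387179282507, 'cy': 187.89982321186324, 'R': array([[ 0.42346885,  0.90590721, -0.00250172],
       [ 0.87498694, -0.40829659,  0.26017638],
       [ 0.23467421, -0.11236557, -0.96555787]]), 't': array([-0.62465546, -0.03540245,  0.3793666 ])}
```

View pics/top0.png

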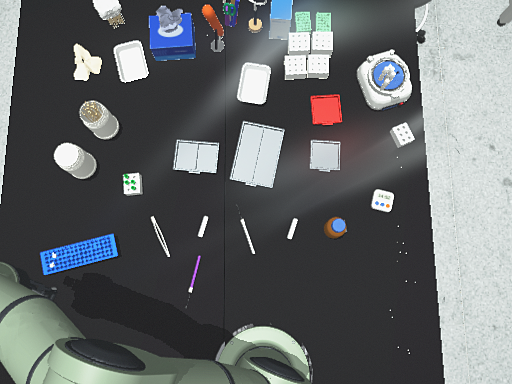

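View pics/side0.png

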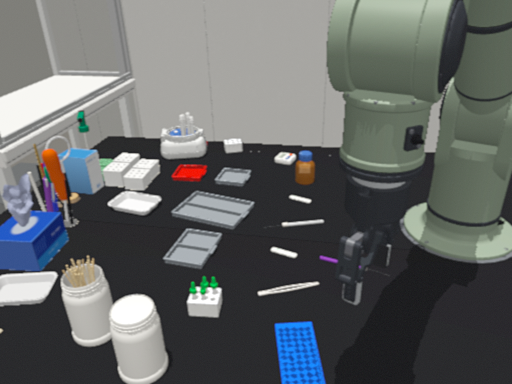

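View pics/wrist0.png

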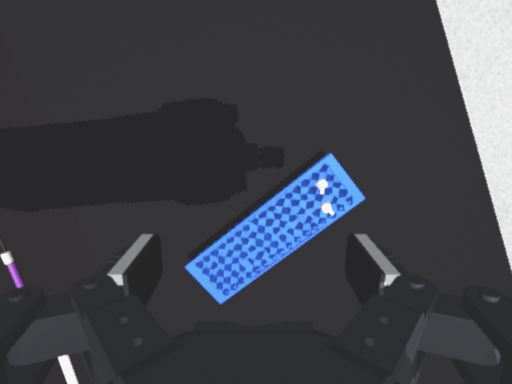

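Top view: forceps (161,237), cassettes (203,226) and (292,228), pale loop (247,233), bottle (335,227). Short tray is at (197,157), long tray (258,155), bottle tray (325,155), rack (132,184) and timer (383,201).
Possible confusions:
- The purple loop at (194,275) against the pale loop at (247,233): the pale one is wanted.
- The red tray at (326,110) and white dishes at (130,62) and (254,84) against the grey trays.
- The forceps at (161,237) against the loop: the forceps show two legs with a gap.

Next I measure these and make a close crop.

```bash
cat > h.py <<'E'
import numpy as np, cv2
from workcell import bot
from scipy.spatial.transform import Rotation as Ro
def ray(c,uv,z):
    uv=np.atleast_2d(np.asarray(uv,float)); R,t=np.array(c["R"]),np.array(c["t"])
    d=np.c_[(uv[:,0]-c["cx"])/c["fx"],(uv[:,1]-c["cy"])/c["fy"],np.ones(len(uv))]@R
    C=-R.T@t; s=(z-C[2])/d[:,2]; return C+s[:,None]*d
def proj(c,X):
    p=np.atleast_2d(X)@np.array(c["R"]).T+np.array(c["t"]); return np.c_[c["fx"]*p[:,0]/p[:,2]+c["cx"],c["fy"]*p[:,1]/p[:,2]+c["cy"]]
def rect(c,mask,z,box):
    """largest blob in box -> world minAreaRect on plane z"""
    m=np.zeros_like(mask);x0,y0,x1,y1=box;m[y0:y1,x0:x1]=mask[y0:y1,x0:x1]
    cs,_=cv2.findContours(m,cv2.RETR_EXTERNAL,cv2.CHAIN_APPROX_NONE)
    k=max(cs,key=cv2.contourArea)
    P=ray(c,k[:,0,:],z)[:,:2]; (cx,cy),(w,h),a=cv2.minAreaRect((P*1000).astype(np.float32))
    if w<h: w,h,a=h,w,a+90
    return np.round([cx,cy,w,h,(a+90)%180-90],1)   # mm, long axis angle deg from x
def tool(dX,yaw=None):
    """world point target -> tx,ty,tz from current pose; with turn about tool x to bring jaw axis (y) to yaw deg (mod 180)"""
    o=bot.observe(); R=Ro.from_euler("xyz",o["tool_rot"]).as_matrix()
    d=R.T@(np.array(dX)-o["position"]); r=[round(float(v),4) for v in d]
    out={"t":r,"jawyaw":round(float(np.degrees(np.arctan2(R[1,1],R[0,1]))),1),"xaxis":R[:,0].round(3).tolist(),"q7":round(float(o["qpos"][6]),2)}
    if yaw is not None:
        # desired R: x down, y=(cos,sin,0)
        best=None
        for a in (yaw,yaw+180):
            a=np.radians(a); x=np.array([0,0,-1.]);y=np.array([np.cos(a),np.sin(a),0]);D=np.c_[x,y,np.cross(x,y)]
            w=np.degrees(Ro.from_matrix(R.T@D).as_rotvec())
            if best is None or np.linalg.norm(w)<np.linalg.norm(best): best=w
        out["w"]=best.round(1).tolist()
    return out
E
python3 - <<'E'
from h import *
im=cv2.imread("pics/top0.png");c=bot.get_calibration("top")
hsv=cv2.cvtColor(im,cv2.COLOR_BGR2HSV)
br=((hsv[...,2]>110)&(hsv[...,1]<70)).astype(np.uint8)*255
for n,z,b in [("forceps",.005,(145,210,175,260)),("casL",.004,(195,212,212,240)),("casR",.004,(284,215,302,241)),("loop",.01,(234,200,262,256)),("short",.015,(168,134,224,178)),("long",.015,(226,118,290,190)),("bt",.015,(304,136,346,174)),("timer",.018,(366,186,398,214)),("rack",.034,(118,170,145,198))]:
    print(n,rect(c,br,z,b))
bl=((hsv[...,0]>95)&(hsv[...,0]<130)&(hsv[...,1]>110)&(hsv[...,2]>80)).astype(np.uint8)*255
print("cap",rect(c,bl,.098,(320,210,352,240)))
br2=cv2.cvtColor(br,cv2.COLOR_GRAY2BGR)
cv2.imwrite("pics/crop1.png",cv2.resize(np.vstack([im[115:265,140:405],br2[115:265,140:405]]),None,fx=2,fy=2))
cv2.imwrite("pics/crop2.png",cv2.resize(im[195:285,145:355],None,fx=3.8,fy=3.8,interpolation=cv2.INTER_CUBIC))
E
```

```text
forceps [402.  314.  135.8  15.8  23.5]
casL [432.5 182.6  67.2  15.8 -17.5]
casR [424.9 -93.9  67.   15.6 -19.5]
loop [400.4  44.7 111.7  10.7  18.3]
short [652.  207.6 138.6 106.1  84.9]
long [658.   13.1 204.  137.3 -12.4]
bt [ 653.5 -200.7  102.2   95.6   -4. ]
timer [ 508.1 -373.9   64.    63.1  -14.7]
rack [561.5 399.2  69.   57.7   5.9]
cap [ 422.6 -218.1   38.    34.8   89.7]
```

View pics/crop1.png

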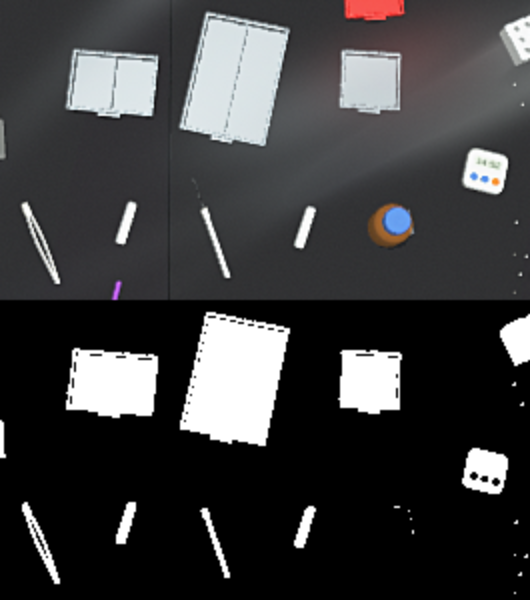

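View pics/crop2.png

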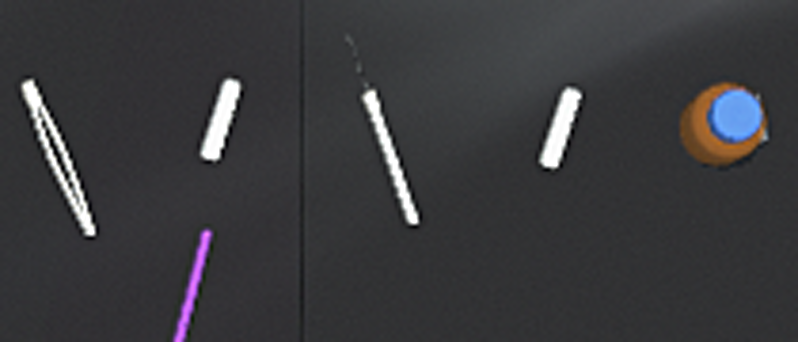

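The crop confirms the choices: forceps with two legs at top px (161,237), pale loop handle (247,233) with its wire towards the trays, two cassettes, the bottle, and the purple loop left out. Measured sizes match the description: 136x16, 67x16, 112x11. The trays read large because their near lip and wall are included, so I take their centres from the far rim. First I go above the forceps.

```bash
python3 - <<'E'
from h import *
print(tool([.402,.314,.20],113.5)); print(np.round(bot.observe()["qpos"],2))
E
```

```text
{'t': [0.048, -0.1699, 0.2309], 'jawyaw': 64.9, 'xaxis': [-0.0, -0.001, -1.0], 'q7': -0.11, 'w': [-48.6, -0.0, 0.0]}
[-1.2   0.52 -0.04  1.6   0.02  1.02 -0.11]
```

```bash
python3 -m creep '[{"tx":0.048,"ty":-0.17,"tz":0.231,"wx":-48.6},{"tx":0.048,"ty":-0.17,"tz":0.231,"wx":-48.6},{"tx":0.048,"ty":-0.17,"tz":0.231,"wx":-48.6},{"tx":0.048,"ty":-0.17,"tz":0.231,"wx":-48.6},{"tx":0.048,"ty":-0.17,"tz":0.231,"wx":-48.6},{"tx":0.048,"ty":-0.17,"tz":0.231,"wx":-48.6},{"tx":0.048,"ty":-0.17,"tz":0.231,"wx":-48.6},{"tx":0.048,"ty":-0.17,"tz":0.231,"wx":-48.6,"claw":0.5}]' 40
python3 - <<'E'
from h import *
print(tool([.402,.314,.20],113.5)); print(np.round(bot.observe()["qpos"],2))
c=bot.get_calibration("wrist");im=bot.grab_frame("wrist");cv2.imwrite("pics/w1.png",im)
print(proj(c,[.402,.314,.005]))
E
```

```text
{'t': [0.048, -0.1699, 0.2309], 'jawyaw': 64.9, 'xaxis': [-0.0, -0.001, -1.0], 'q7': -0.11, 'w': [-48.6, -0.0, 0.0]}
[-1.2   0.52 -0.04  1.6   0.02  1.02 -0.11]
[[133.03968566 321.93962529]]$[0]: bad value
```

View pics/w1.png

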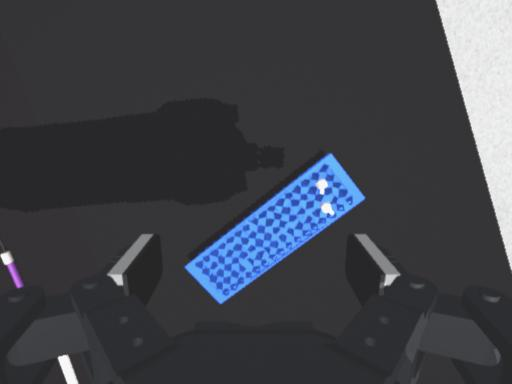

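The call was refused, so the arm has not moved and the wrist view is unchanged. Rows probably need all the keys.

```bash
python3 -m creep '[{"wx":-8,"wy":0,"wz":0,"tx":0.008,"ty":-0.03,"tz":0.04,"claw":0}]' 40
```

```text
clock: 0.3
position: [0.2844, 0.5265, 0.24]
tool_rot: [2.454, 1.568, 2.162]
force: [1.2, -0.5, -1.0]
grip_width: 0.0853
```

```bash
python3 - <<'E'
from h import *
print(tool([.402,.314,.20],113.5))
E
```

```text
{'t': [0.0393, -0.1697, 0.1739], 'jawyaw': 73.3, 'xaxis': [-0.002, 0.002, -1.0], 'q7': 0.07, 'w': [-40.2, -0.1, -0.1]}
```

```bash
python3 -m creep '[{"wx":-8,"wy":0,"wz":0,"tx":0.008,"ty":-0.034,"tz":0.035,"claw":0.5},{"wx":-16,"wy":0,"wz":0,"tx":0.016,"ty":-0.068,"tz":0.07,"claw":0.5},{"wx":-24,"wy":0,"wz":0,"tx":0.024,"ty":-0.1,"tz":0.104,"claw":0.5},{"wx":-32,"wy":0,"wz":0,"tx":0.032,"ty":-0.136,"tz":0.139,"claw":0.5},{"wx":-40.2,"wy":0,"wz":0,"tx":0.039,"ty":-0.17,"tz":0.174,"claw":0.5},{"wx":-40.2,"wy":0,"wz":0,"tx":0.039,"ty":-0.17,"tz":0.174,"claw":0.5},{"wx":-40.2,"wy":0,"wz":0,"tx":0.039,"ty":-0.17,"tz":0.174,"claw":0.5},{"wx":-40.2,"wy":0,"wz":0,"tx":0.039,"ty":-0.17,"tz":0.174,"claw":0.5}]' 40
python3 - <<'E'
from h import *
print(tool([.402,.314,.20],113.5)); print(np.round(bot.observe()["qpos"],2))
c=bot.get_calibration("wrist");im=bot.grab_frame("wrist");cv2.imwrite("pics/w1.png",im)
print(proj(c,[.402,.314,.005]))
hsv=cv2.cvtColor(im,cv2.COLOR_BGR2HSV)
br=((hsv[...,2]>110)&(hsv[...,1]<70)).astype(np.uint8)*255
n,l,s,ce=cv2.connectedComponentsWithStats(br)
for i in range(1,n):
    if s[i,4]>150:
        x,y,w,h=s[i,:4];print(s[i],rect(c,br,.005,(x,y,x+w,y+h)))
E
```

```text
clock: 1.1
position: [0.4016, 0.3146, 0.2005]
tool_rot: [1.66, 1.567, 2.069]
force: [0.9, 0.9, -0.4]
grip_width: 0.0427
{'t': [0.0005, -0.0007, 0.0001], 'jawyaw': 113.4, 'xaxis': [-0.002, 0.003, -1.0], 'q7': 1.1, 'w': [-0.1, -0.0, -0.2]}
[-0.62  0.41 -0.2   1.94  0.11  0.8   1.1 ]
[[252.51278459 168.50337014]]
[  0  51  10  75 371] [426.8  55.2  71.    9.   11.4]
[ 242  103   16  128 1302] [404.7 311.6 137.9  16.1  23.6]
[101 119  47  56 970] [434.6 180.9  67.8  15.7 -16.9]
[179 224  26  45 531] [511.7 284.3  58.5  19.2   6.5]
[302 224  27  45 532] [454.7 416.2  58.7  19.   40.9]
[  0 229  15  35 284] [597.8  93.1  43.5  15.5  11.4]
[  22  267   60   53 1312] [636.7 141.8  96.1  36.7 -32.4]
[ 240  289   55   39 1474] [558.3 404.8  62.5  52.8 -83.8]
[ 80 316  18  25 242] [666.7 207.8  41.2  13.2 -21.4]
[363 321  35  15 289] [520.8 537.4  39.1  20.6 -81.5]
[104 329  41  48 708] [683.3 265.   85.5  22.4 -15. ]
[486 374  26  10 205] [530.  720.1  34.1  14.6 -66.7]
```

View pics/w1.png

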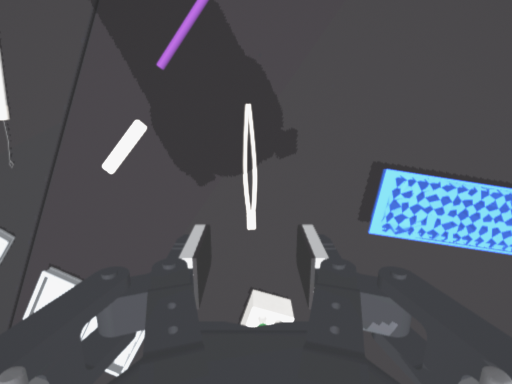

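Wrist view: forceps upright at px (250,167), 138x16 mm, centre (405,312), which agrees within 3 mm with the top view. I descend on the mean of the two.

```bash
python3 -m creep '[{"wx":0,"wy":0,"wz":-0.2,"tx":0.045,"ty":-0.002,"tz":0.001,"claw":0.6},{"wx":0,"wy":0,"wz":-0.2,"tx":0.09,"ty":-0.002,"tz":0.001,"claw":0.6},{"wx":0,"wy":0,"wz":-0.2,"tx":0.13,"ty":-0.002,"tz":0.001,"claw":0.6},{"wx":0,"wy":0,"wz":-0.2,"tx":0.16,"ty":-0.002,"tz":0.001,"claw":0.6},{"wx":0,"wy":0,"wz":-0.2,"tx":0.172,"ty":-0.002,"tz":0.001,"claw":0.6},{"wx":0,"wy":0,"wz":-0.2,"tx":0.178,"ty":-0.002,"tz":0.001,"claw":0.6},{"wx":0,"wy":0,"wz":-0.2,"tx":0.181,"ty":-0.002,"tz":0.001,"claw":0.6},{"wx":0,"wy":0,"wz":-0.2,"tx":0.181,"ty":-0.002,"tz":0.001,"claw":0.6}]' 40
python3 - <<'E'
from h import *
o=bot.observe();print(o["position"],o["force"])
cv2.imwrite("pics/w2.png",bot.grab_frame("wrist"))
E
```

```text
clock: 1.95
position: [0.4031, 0.3146, 0.0203]
tool_rot: [0.222, 1.57, 0.632]
force: [0.4, -0.4, -0.9]
grip_width: 0.0343
[0.40313031 0.31456839 0.02029922] [ 0.4354047  -0.38329498 -0.89876382]
```

View pics/w2.png

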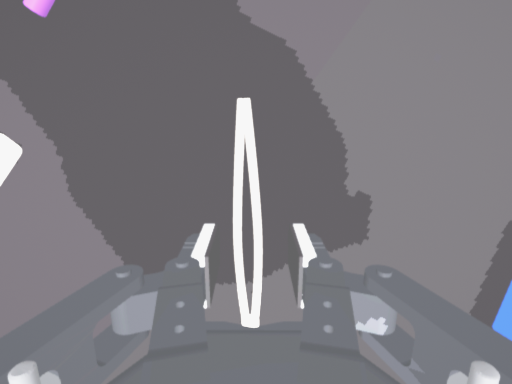

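Wrist view: the forceps lie between the open pads, legs at columns 238–262 and jaw middle at about 253. I close now.

```bash
python3 -m creep '[{"wx":0,"wy":0,"wz":0,"tx":0.0015,"ty":0,"tz":0,"claw":0.75},{"wx":0,"wy":0,"wz":0,"tx":0.0015,"ty":0,"tz":0,"claw":0.85},{"wx":0,"wy":0,"wz":0,"tx":0.0015,"ty":0,"tz":0,"claw":1},{"wx":0,"wy":0,"wz":0,"tx":0.0015,"ty":0,"tz":0,"claw":1},{"wx":0,"wy":0,"wz":0,"tx":0.0015,"ty":0,"tz":0,"claw":1},{"wx":0,"wy":0,"wz":0,"tx":0.0015,"ty":0,"tz":0,"claw":1}]' 40
```

```text
clock: 2.6
position: [0.4038, 0.3148, 0.0198]
tool_rot: [0.258, 1.568, 0.667]
force: [-1.1, -1.0, 10.8]
grip_width: 0.0117
```

```bash
python3 -m creep '[{"wx":0,"wy":0,"wz":0,"tx":-0.01,"ty":0,"tz":0,"claw":1},{"wx":0,"wy":0,"wz":0,"tx":-0.03,"ty":0,"tz":0,"claw":1},{"wx":0,"wy":0,"wz":0,"tx":-0.06,"ty":0,"tz":0,"claw":1},{"wx":0,"wy":0,"wz":0,"tx":-0.1,"ty":0,"tz":0,"claw":1},{"wx":0,"wy":0,"wz":0,"tx":-0.13,"ty":0,"tz":0,"claw":1},{"wx":0,"wy":0,"wz":0,"tx":-0.13,"ty":0,"tz":0,"claw":1}]' 40
python3 - <<'E'
from h import *
o=bot.observe();print(o["position"],o["force"])
c=bot.get_calibration("wrist")
im=bot.grab_frame("wrist");cv2.imwrite("pics/w3.png",im)
# offset: forceps ends on plane of grip
p=o["position"];print(proj(c,p-[0,0,.014]))
ct=bot.get_calibration("top");im=bot.grab_frame("top");cv2.imwrite("pics/t3.png",im[100:300,100:400])
E
```

```text
clock: 3.2
position: [0.4049, 0.3156, 0.1543]
tool_rot: [0.284, 1.562, 0.693]
force: [0.2, -0.4, -1.0]
grip_width: 0.0115
[0.40485813 0.31564366 0.15428268] [ 0.24281665 -0.43424931 -1.0068302 ]
[[253.83366509 240.35246347]]
```

View pics/w3.png

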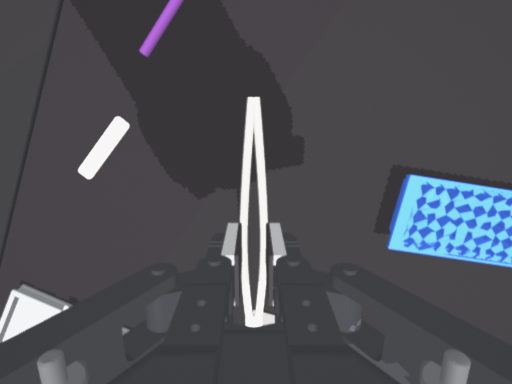

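Wrist view: the forceps are held level and straight, ends at px (253,98) and (255,322). I work out the offset and the placing target.

```bash
python3 - <<'E'
from h import *
o=bot.observe();p=o["position"];c=bot.get_calibration("wrist")
E=ray(c,[[253,98],[255,322]],p[2]-.014);print(E.round(4),np.linalg.norm(E[0]-E[1]),E.mean(0)-p)
R=Ro.from_euler("xyz",o["tool_rot"]).as_matrix();print("along tool z",(R.T@(E.mean(0)-p)).round(4))
print(tool([.6695,.0443,.154],-12.4+90))
print(tool([.6695,.0443,.09],-12.4+90)["t"])
E
```

```text
[[0.3417 0.2873 0.1369]
 [0.4471 0.3342 0.1369]] 0.11533436147894048 [-0.00932901 -0.00390231 -0.014     ]
along tool z [ 0.014   0.0001 -0.0102]
{'t': [-0.0028, -0.3537, 0.1362], 'jawyaw': 113.5, 'xaxis': [0.004, 0.003, -1.0], 'q7': 1.07, 'w': [35.9, 0.2, -0.1]}
[0.0612, -0.3538, 0.1359]
```

The palm hides the far end, since 115 mm is visible and 136 is expected. From the visible end, the forceps centre is within about 1 mm of the TCP. I carry them over.

```bash
python3 -m creep '[{"wx":4,"wy":0,"wz":0,"tx":-0.003,"ty":-0.044,"tz":0.017,"claw":1},{"wx":9,"wy":0,"wz":0,"tx":-0.003,"ty":-0.088,"tz":0.034,"claw":1},{"wx":13.5,"wy":0,"wz":0,"tx":-0.003,"ty":-0.132,"tz":0.051,"claw":1},{"wx":18,"wy":0,"wz":0,"tx":-0.003,"ty":-0.177,"tz":0.068,"claw":1},{"wx":22.5,"wy":0,"wz":0,"tx":-0.003,"ty":-0.221,"tz":0.085,"claw":1},{"wx":27,"wy":0,"wz":0,"tx":-0.003,"ty":-0.265,"tz":0.102,"claw":1},{"wx":31.5,"wy":0,"wz":0,"tx":-0.003,"ty":-0.309,"tz":0.119,"claw":1},{"wx":36,"wy":0,"wz":0,"tx":-0.003,"ty":-0.354,"tz":0.136,"claw":1}]' 40
python3 - <<'E'
from h import *
print(tool([.6695,.0443,.06],-12.4+90))
c=bot.get_calibration("wrist");im=bot.grab_frame("wrist");cv2.imwrite("pics/w4.png",im)
u=lambda x,y:[.6624+.9767*x+.2147*y,.0121-.2147*x+.9767*y,.015]
print(proj(c,[u(.096,.0665),u(.096,-.0665),u(-.096,.0665),u(-.096,-.0665),u(-.096,0),u(.096,0)]).round())
E
```

```text
clock: 4.1
position: [0.6699, 0.0425, 0.153]
tool_rot: [1.194, 1.568, 0.972]
force: [0.3, 0.7, -0.4]
grip_width: 0.0117
{'t': [0.093, 0.0014, -0.0009], 'jawyaw': 77.3, 'xaxis': [0.002, 0.003, -1.0], 'q7': 1.2, 'w': [-0.3, 0.1, -0.2]}
[[290. 276.]
 [152. 277.]
 [296.  64.]
 [130.  64.]
 [213.  64.]
 [221. 277.]]
```

View pics/w4.png

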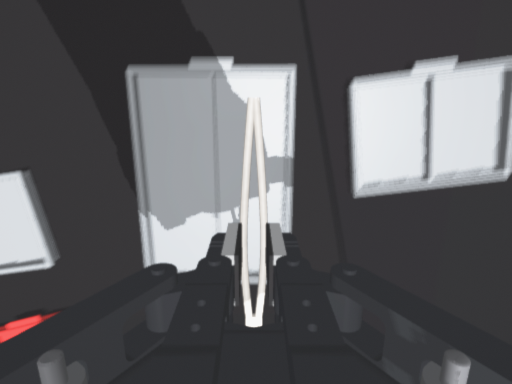

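Wrist view: the tray's near rim corners are at (128,66) and (297,66), against predicted (130,64) and (296,64), so the tray pose is good. The forceps sit over the left bay, which is on the right in this image. I lower them.

```bash
python3 -m creep '[{"wx":0,"wy":0,"wz":0,"tx":0.04,"ty":0.001,"tz":-0.001,"claw":1},{"wx":0,"wy":0,"wz":0,"tx":0.08,"ty":0.001,"tz":-0.001,"claw":1},{"wx":0,"wy":0,"wz":0,"tx":0.105,"ty":0.001,"tz":-0.001,"claw":1},{"wx":0,"wy":0,"wz":0,"tx":0.118,"ty":0.001,"tz":-0.001,"claw":1},{"wx":0,"wy":0,"wz":0,"tx":0.125,"ty":0.001,"tz":-0.001,"claw":1},{"wx":0,"wy":0,"wz":0,"tx":0.129,"ty":0.001,"tz":-0.001,"claw":1},{"wx":0,"wy":0,"wz":0,"tx":0.129,"ty":0.001,"tz":-0.001,"claw":1}]' 40
python3 -m creep '[{"wx":0,"wy":0,"wz":0,"tx":0,"ty":0,"tz":0,"claw":0.9},{"wx":0,"wy":0,"wz":0,"tx":0,"ty":0,"tz":0,"claw":0.75},{"wx":0,"wy":0,"wz":0,"tx":0,"ty":0,"tz":0,"claw":0.7},{"wx":0,"wy":0,"wz":0,"tx":0,"ty":0,"tz":0,"claw":0.7},{"wx":0,"wy":0,"wz":0,"tx":0,"ty":0,"tz":0,"claw":0.7}]' 40
```

```text
clock: 4.85
position: [0.6742, 0.0357, 0.0245]
tool_rot: [-0.041, 1.565, -0.274]
force: [0.2, 0.4, 0.7]
grip_width: 0.0112
clock: 5.35
position: [0.6742, 0.0358, 0.0247]
tool_rot: [-0.025, 1.565, -0.258]
force: [-1.0, -0.6, 0.2]
grip_width: 0.0253
```

```bash
python3 -m creep '[{"wx":0,"wy":0,"wz":0,"tx":-0.005,"ty":0,"tz":0,"claw":0.7},{"wx":0,"wy":0,"wz":0,"tx":-0.02,"ty":0,"tz":0,"claw":0.7},{"wx":0,"wy":0,"wz":0,"tx":-0.06,"ty":0,"tz":0,"claw":0.6},{"wx":0,"wy":0,"wz":0,"tx":-0.1,"ty":0,"tz":0,"claw":0.5},{"wx":0,"wy":0,"wz":0,"tx":-0.14,"ty":0,"tz":0,"claw":0.5},{"wx":0,"wy":0,"wz":0,"tx":-0.17,"ty":0,"tz":0,"claw":0.5},{"wx":0,"wy":0,"wz":0,"tx":-0.17,"ty":0,"tz":0,"claw":0.5},{"wx":0,"wy":0,"wz":0,"tx":-0.17,"ty":0,"tz":0,"claw":0.5}]' 40
python3 - <<'E'
from h import *
c=bot.get_calibration("wrist");im=bot.grab_frame("wrist");cv2.imwrite("pics/w5.png",im)
print(proj(c,[.6742,.0358,.006]))
print(tool([.4335,.1818,.20],72.8))
E
```

```text
clock: 6.15
position: [0.6735, 0.036, 0.1962]
tool_rot: [0.074, 1.564, -0.16]
force: [0.0, -0.1, -0.4]
grip_width: 0.0426
[[253.11841722 168.51433115]]
{'t': [-0.0065, 0.0864, -0.2668], 'jawyaw': 76.6, 'xaxis': [0.005, -0.001, -1.0], 'q7': 1.2, 'w': [3.8, 0.3, -0.0]}
```

View pics/w5.png

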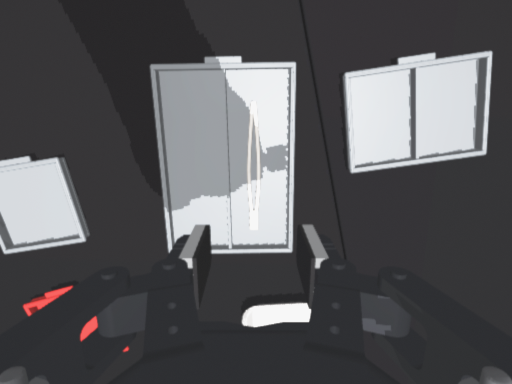

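Wrist view: the forceps lie in the long tray's left bay, around (254,165) in the picture, inside the walls. The short tray's rim corners are at (345,75), (491,54), (487,153) and (350,170). I measure that tray and move to the left cassette.

```bash
python3 - <<'E'
from h import *
c=bot.get_calibration("wrist")
P=ray(c,[[345,75],[491,54],[487,153],[350,170]],.015)[:,:2];print((P*1000).round(1),P.mean(0),[np.linalg.norm(P[i]-P[i-1]).round(4) for i in range(4)])
P=ray(c,[[64,160],[86,241],[5,251]],.015)[:,:2];print((P*1000).round(1),(P[0]+P[2])/2)
E
python3 -m creep '[{"wx":1,"wy":0,"wz":0,"tx":-0.001,"ty":0.015,"tz":-0.044,"claw":0.5},{"wx":2,"wy":0,"wz":0,"tx":-0.002,"ty":0.029,"tz":-0.089,"claw":0.5},{"wx":3,"wy":0,"wz":0,"tx":-0.003,"ty":0.043,"tz":-0.133,"claw":0.5},{"wx":3.8,"wy":0.3,"wz":0,"tx":-0.004,"ty":0.058,"tz":-0.178,"claw":0.5},{"wx":3.8,"wy":0.3,"wz":0,"tx":-0.005,"ty":0.072,"tz":-0.222,"claw":0.5},{"wx":3.8,"wy":0.3,"wz":0,"tx":-0.006,"ty":0.086,"tz":-0.266,"claw":0.5},{"wx":3.8,"wy":0.3,"wz":0,"tx":-0.006,"ty":0.086,"tz":-0.266,"claw":0.5},{"wx":3.8,"wy":0.3,"wz":0,"tx":-0.006,"ty":0.086,"tz":-0.266,"claw":0.5}]' 40
python3 - <<'E'
from h import *
c=bot.get_calibration("wrist");im=bot.grab_frame("wrist");cv2.imwrite("pics/w6.png",im)
hsv=cv2.cvtColor(im,cv2.COLOR_BGR2HSV)
br=((hsv[...,2]>110)&(hsv[...,1]<70)).astype(np.uint8)*255
n,l,s,ce=cv2.connectedComponentsWithStats(br)
for i in range(1,n):
    if s[i,4]>150:
        x,y,w,h=s[i,:4];print(s[i],rect(c,br,.004,(x,y,x+w,y+h)))
print(tool([.4335,.1818,.20],72.8))
E
```

```text
[[604.2 140.8]
 [617.2 274.5]
 [709.9 267.8]
 [695.5 131.8]] [0.65669434 0.20372414] [np.float64(0.0918), np.float64(0.1343), np.float64(0.093), np.float64(0.1368)]
[[ 618.8 -147.5]
 [ 707.6 -159. ]
 [ 698.4 -250. ]] [ 0.65861892 -0.19873343]
clock: 7.0
position: [0.4335, 0.1816, 0.1993]
tool_rot: [-1.833, 1.57, -2.131]
force: [1.0, -0.4, -0.5]
grip_width: 0.0425
[228   0   9  82 271] [309.1 198.4  71.7   3.2 -14.1]
[  80  134   96  109 1220] [419.   46.2 148.9  14.1  18.1]
[246 139  15  62 869] [435.6 180.7  66.5  15.1 -17.4]
[ 445  191   67   78 3596] [577.9 408.8  91.1  69.5   5. ]
[  5 204  24  58 912] [426.7 -96.1  69.7  18.4 -19.5]
[ 178  224   48   99 1185] [539.4  83.2 131.7  39.4  -7.6]
[302 224  27  81 677] [563.7 219.4 104.2  26.3  -9.2]
[  99  293   48   81 2205] [586.1 -35.9 122.3  56.5 -23.5]
[ 361  293   47   72 2140] [673.7 277.3 107.   55.3 -10.5]
[262 300  50  26 905] [616.4 167.6  60.1  31.4  78. ]
[  0 367  49  17 508] [ 607.3 -186.1   63.3   25.8   73.1]
[458 367  54  17 544] [782.7 390.5  69.1  25.7  73.1]
{'t': [-0.0007, 0.0005, -0.0009], 'jawyaw': 72.8, 'xaxis': [0.0, -0.0, -1.0], 'q7': 0.74, 'w': [0.0, 0.0, 0.0]}
```

View pics/w6.png

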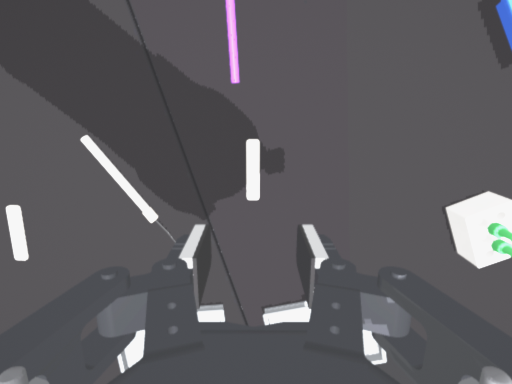

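Wrist view: cassette at (253,169), centred between the jaws, 66.5x15 mm as expected. I descend and close.

```bash
python3 -m creep '[{"wx":0,"wy":0,"wz":0,"tx":0.045,"ty":0,"tz":0.001,"claw":0.65},{"wx":0,"wy":0,"wz":0,"tx":0.09,"ty":0,"tz":0.001,"claw":0.65},{"wx":0,"wy":0,"wz":0,"tx":0.13,"ty":0,"tz":0.001,"claw":0.65},{"wx":0,"wy":0,"wz":0,"tx":0.16,"ty":0,"tz":0.001,"claw":0.65},{"wx":0,"wy":0,"wz":0,"tx":0.173,"ty":0,"tz":0.001,"claw":0.65},{"wx":0,"wy":0,"wz":0,"tx":0.178,"ty":0,"tz":0.001,"claw":0.65},{"wx":0,"wy":0,"wz":0,"tx":0.18,"ty":0,"tz":0.001,"claw":0.7},{"wx":0,"wy":0,"wz":0,"tx":0.18,"ty":0,"tz":0.001,"claw":0.75}]' 40
python3 -m creep '[{"wx":0,"wy":0,"wz":0,"tx":0,"ty":0,"tz":0,"claw":0.85},{"wx":0,"wy":0,"wz":0,"tx":0,"ty":0,"tz":0,"claw":1},{"wx":0,"wy":0,"wz":0,"tx":0,"ty":0,"tz":0,"claw":1},{"wx":0,"wy":0,"wz":0,"tx":0,"ty":0,"tz":0,"claw":1}]' 40
```

```text
clock: 7.85
position: [0.4359, 0.1807, 0.0202]
tool_rot: [0.449, 1.569, 0.149]
force: [0.1, 0.1, 0.1]
grip_width: 0.0213
clock: 8.25
position: [0.4366, 0.181, 0.0211]
tool_rot: [0.607, 1.568, 0.307]
force: [-0.6, 0.1, 12.3]
grip_width: 0.0004
```

It closed on nothing. The tips swing forward as they shut, so they passed over the 4 mm cassette. I open, rise and look.

```bash
python3 -m creep '[{"wx":0,"wy":0,"wz":0,"tx":-0.01,"ty":0,"tz":0,"claw":0.8},{"wx":0,"wy":0,"wz":0,"tx":-0.05,"ty":0,"tz":0,"claw":0.65},{"wx":0,"wy":0,"wz":0,"tx":-0.08,"ty":0,"tz":0,"claw":0.65},{"wx":0,"wy":0,"wz":0,"tx":-0.08,"ty":0,"tz":0,"claw":0.65},{"wx":0,"wy":0,"wz":0,"tx":-0.08,"ty":0,"tz":0,"claw":0.65}]' 40
python3 - <<'E'
from h import *
c=bot.get_calibration("wrist");im=bot.grab_frame("wrist");cv2.imwrite("pics/w7.png",im)
hsv=cv2.cvtColor(im,cv2.COLOR_BGR2HSV)
br=((hsv[...,2]>110)&(hsv[...,1]<70)).astype(np.uint8)*255
print(rect(c,br,.004,(215,90,290,222)))
print(tool([.435,.181,.1],72.8))
E
```

```text
clock: 8.75
position: [0.4367, 0.1811, 0.1024]
tool_rot: [0.694, 1.565, 0.394]
force: [0.9, -0.3, 0.0]
grip_width: 0.03
[386.2 212.9  76.1  37.2  23.2]
{'t': [0.0015, -0.0003, -0.0013], 'jawyaw': 72.8, 'xaxis': [0.004, 0.001, -1.0], 'q7': 0.73, 'w': [0.0, 0.2, -0.1]}
```

View pics/w7.png

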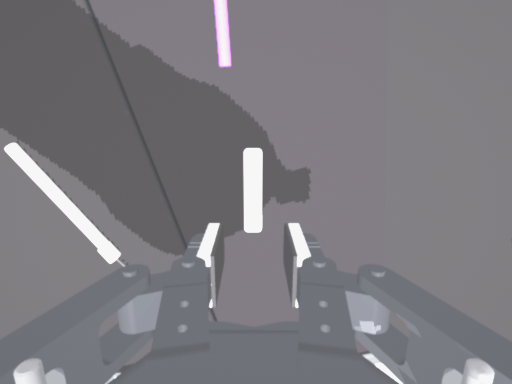

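Wrist view: cassette unmoved at (253,190), aligned. I try again about 3 mm lower.

```bash
python3 -m creep '[{"wx":0,"wy":0,"wz":0,"tx":0.04,"ty":0,"tz":-0.001,"claw":0.75},{"wx":0,"wy":0,"wz":0,"tx":0.065,"ty":0,"tz":-0.001,"claw":0.75},{"wx":0,"wy":0,"wz":0,"tx":0.078,"ty":0,"tz":-0.001,"claw":0.75},{"wx":0,"wy":0,"wz":0,"tx":0.083,"ty":0,"tz":-0.001,"claw":0.75},{"wx":0,"wy":0,"wz":0,"tx":0.086,"ty":0,"tz":-0.001,"claw":0.75},{"wx":0,"wy":0,"wz":0,"tx":0.086,"ty":0,"tz":-0.001,"claw":0.75},{"wx":0,"wy":0,"wz":0,"tx":0.086,"ty":0,"tz":-0.001,"claw":0.75}]' 40
```

```text
clock: 9.5
position: [0.435, 0.181, 0.0168]
tool_rot: [0.553, 1.568, 0.253]
force: [-9.3, -2.6, 24.8]
grip_width: 0.0213
```

```bash
python3 -m creep '[{"wx":0,"wy":0,"wz":0,"tx":0,"ty":0,"tz":0,"claw":0.82},{"wx":0,"wy":0,"wz":0,"tx":0,"ty":0,"tz":0,"claw":0.9},{"wx":0,"wy":0,"wz":0,"tx":0,"ty":0,"tz":0,"claw":0.9}]' 40
```

```text
clock: 9.8
position: [0.4353, 0.1811, 0.0179]
tool_rot: [0.598, 1.567, 0.298]
force: [-4.4, -2.4, 18.7]
grip_width: 0.0116
```

```bash
python3 -m creep '[{"wx":0,"wy":0,"wz":0,"tx":-0.001,"ty":0,"tz":0,"claw":1},{"wx":0,"wy":0,"wz":0,"tx":-0.001,"ty":0,"tz":0,"claw":1},{"wx":0,"wy":0,"wz":0,"tx":-0.015,"ty":0,"tz":0,"claw":1},{"wx":0,"wy":0,"wz":0,"tx":-0.05,"ty":0,"tz":0,"claw":1},{"wx":0,"wy":0,"wz":0,"tx":-0.09,"ty":0,"tz":0,"claw":1},{"wx":0,"wy":0,"wz":0,"tx":-0.09,"ty":0,"tz":0,"claw":1}]' 40
python3 - <<'E'
from h import *
c=bot.get_calibration("wrist");im=bot.grab_frame("wrist");cv2.imwrite("pics/w8.png",im)
t=np.array([.6567,.2045]);a=np.radians(-5.2);g=t+.033*np.array([-np.sin(a),np.cos(a)]);print(g)
print(tool([*g,.1],84.8))
E
```

```text
clock: 10.4
position: [0.4369, 0.1818, 0.1119]
tool_rot: [0.721, 1.561, 0.42]
force: [0.4, 0.5, -0.4]
grip_width: 0.0108
[0.65969088 0.23736419]
{'t': [0.0118, 0.1194, 0.1969], 'jawyaw': 72.8, 'xaxis': [0.007, 0.003, -1.0], 'q7': 0.73, 'w': [-12.0, 0.4, -0.3]}
```

View pics/w8.png

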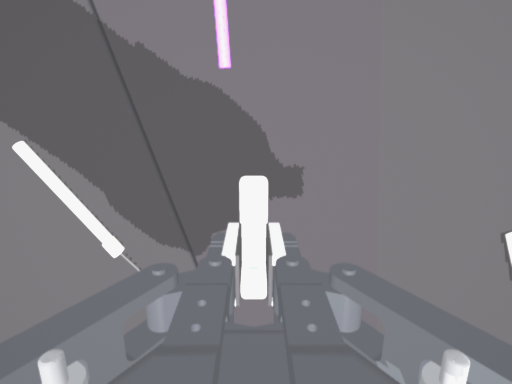

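The cassette is held centrally, rows 177–298. I carry it to the left short bay.

```bash
python3 -m creep '[{"wx":-2,"wy":0,"wz":0,"tx":0,"ty":0.02,"tz":0.033,"claw":1},{"wx":-4,"wy":0,"wz":0,"tx":0,"ty":0.04,"tz":0.066,"claw":1},{"wx":-6,"wy":0,"wz":0,"tx":0,"ty":0.06,"tz":0.099,"claw":1},{"wx":-8,"wy":0,"wz":0,"tx":0,"ty":0.08,"tz":0.132,"claw":1},{"wx":-10,"wy":0.4,"wz":-0.3,"tx":0,"ty":0.1,"tz":0.165,"claw":1},{"wx":-12,"wy":0.4,"wz":-0.3,"tx":0,"ty":0.119,"tz":0.197,"claw":1},{"wx":-12,"wy":0.4,"wz":-0.3,"tx":0,"ty":0.119,"tz":0.197,"claw":1},{"wx":-12,"wy":0.4,"wz":-0.3,"tx":0,"ty":0.119,"tz":0.197,"claw":1}]' 40
python3 - <<'E'
from h import *
c=bot.get_calibration("wrist");im=bot.grab_frame("wrist");cv2.imwrite("pics/w9.png",im)
print(tool([.6597,.2374,.02],84.8))
E
```

```text
clock: 11.25
position: [0.6591, 0.2366, 0.11]
tool_rot: [-2.569, 1.568, -2.66]
force: [-0.6, -0.1, 0.2]
grip_width: 0.0112
{'t': [0.0904, 0.001, 0.0013], 'jawyaw': 84.8, 'xaxis': [-0.003, -0.001, -1.0], 'q7': 1.0, 'w': [-0.0, -0.2, 0.1]}
```

View pics/w9.png

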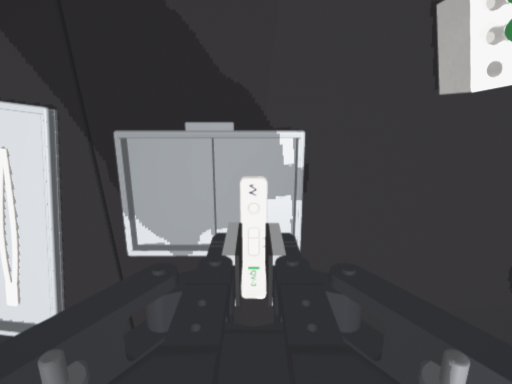

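Wrist view: cassette window up at (254,237), centred between divider (215) and right wall (298). I lower it.

```bash
python3 -m creep '[{"wx":0,"wy":0,"wz":0,"tx":0.03,"ty":0.001,"tz":0.001,"claw":1},{"wx":0,"wy":0,"wz":0,"tx":0.06,"ty":0.001,"tz":0.001,"claw":1},{"wx":0,"wy":0,"wz":0,"tx":0.076,"ty":0.001,"tz":0.001,"claw":1},{"wx":0,"wy":0,"wz":0,"tx":0.083,"ty":0.001,"tz":0.001,"claw":1},{"wx":0,"wy":0,"wz":0,"tx":0.087,"ty":0.001,"tz":0.001,"claw":1},{"wx":0,"wy":0,"wz":0,"tx":0.089,"ty":0.001,"tz":0.001,"claw":1},{"wx":0,"wy":0,"wz":0,"tx":0.089,"ty":0.001,"tz":0.001,"claw":1}]' 40
python3 -m creep '[{"wx":0,"wy":0,"wz":0,"tx":0,"ty":0,"tz":0,"claw":0.85},{"wx":0,"wy":0,"wz":0,"tx":0,"ty":0,"tz":0,"claw":0.75},{"wx":0,"wy":0,"wz":0,"tx":0,"ty":0,"tz":0,"claw":0.75},{"wx":0,"wy":0,"wz":0,"tx":-0.005,"ty":0,"tz":0,"claw":0.75},{"wx":0,"wy":0,"wz":0,"tx":-0.05,"ty":0,"tz":0,"claw":0.7},{"wx":0,"wy":0,"wz":0,"tx":-0.1,"ty":0,"tz":0,"claw":0.7},{"wx":0,"wy":0,"wz":0,"tx":-0.14,"ty":0,"tz":0,"claw":0.6},{"wx":0,"wy":0,"wz":0,"tx":-0.18,"ty":0,"tz":0,"claw":0.5}]' 40
python3 - <<'E'
from h import *
c=bot.get_calibration("wrist");im=bot.grab_frame("wrist");cv2.imwrite("pics/w10.png",im)
E
```

```text
clock: 12.0
position: [0.6598, 0.2376, 0.0222]
tool_rot: [-2.533, 1.569, -2.624]
force: [0.4, 0.1, 0.1]
grip_width: 0.0113
clock: 12.8
position: [0.6601, 0.2377, 0.2048]
tool_rot: [-2.438, 1.57, -2.529]
force: [-0.1, -1.1, -0.7]
grip_width: 0.0428
```

View pics/w10.png

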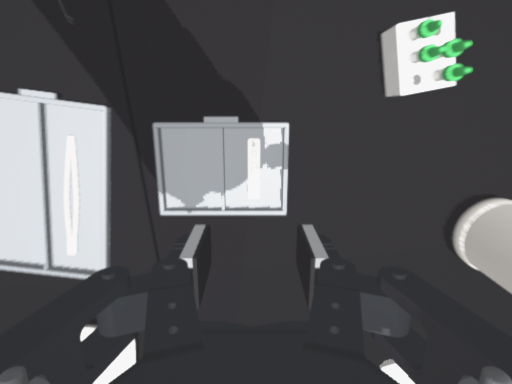

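Wrist view: cassette flat in the left bay, at (253,168). Next the loop: hover over its handle slightly towards the wire, as that is better for reach.

```bash
python3 - <<'E'
from h import *
print(tool([.415,.0495,.18],108.3))
E
```

```text
{'t': [0.0297, -0.211, -0.2293], 'jawyaw': 84.8, 'xaxis': [0.006, 0.003, -1.0], 'q7': 1.01, 'w': [-23.5, 0.4, -0.1]}
```

```bash
python3 -m creep '[{"wx":-3,"wy":0,"wz":0,"tx":0.002,"ty":-0.03,"tz":-0.033,"claw":0.5},{"wx":-6,"wy":0,"wz":0,"tx":0.004,"ty":-0.06,"tz":-0.065,"claw":0.5},{"wx":-9,"wy":0,"wz":0,"tx":0.008,"ty":-0.09,"tz":-0.098,"claw":0.5},{"wx":-12,"wy":0,"wz":0,"tx":0.012,"ty":-0.12,"tz":-0.13,"claw":0.5},{"wx":-16,"wy":0.4,"wz":0,"tx":0.017,"ty":-0.15,"tz":-0.163,"claw":0.5},{"wx":-20,"wy":0.4,"wz":0,"tx":0.023,"ty":-0.18,"tz":-0.196,"claw":0.5},{"wx":-23.5,"wy":0.4,"wz":0,"tx":0.03,"ty":-0.211,"tz":-0.229,"claw":0.5},{"wx":-23.5,"wy":0.4,"wz":0,"tx":0.03,"ty":-0.211,"tz":-0.229,"claw":0.5}]' 40
python3 -m creep '[{"wx":0,"wy":0,"wz":0,"tx":0,"ty":0,"tz":0,"claw":0.5}]' 40
python3 - <<'E'
from h import *
c=bot.get_calibration("wrist");im=bot.grab_frame("wrist");cv2.imwrite("pics/w11.png",im)
hsv=cv2.cvtColor(im,cv2.COLOR_BGR2HSV)
br=((hsv[...,2]>110)&(hsv[...,1]<70)).astype(np.uint8)*255
n,l,s,ce=cv2.connectedComponentsWithStats(br)
for i in range(1,n):
    if s[i,4]>150:
        x,y,w,h=s[i,:4];print(s[i],rect(c,br,.008,(x,y,x+w,y+h)))
print(tool([.415,.0495,.18],108.3), proj(c,[.415,.0495,.01]))
E
```

```text
clock: 13.65
position: [0.4108, 0.0459, 0.1793]
tool_rot: [2.932, 1.567, -3.034]
force: [0.2, 1.1, -0.0]
grip_width: 0.0424
clock: 13.75
position: [0.411, 0.0457, 0.1798]
tool_rot: [2.892, 1.568, -3.074]
force: [1.2, 0.7, 0.9]
grip_width: 0.043
[     0      0    512    384 168315] [460.6  64.1 618.1 412.4 -71.8]
{'t': [-0.0004, 0.0024, 0.0053], 'jawyaw': 108.2, 'xaxis': [-0.003, -0.001, -1.0], 'q7': 1.54, 'w': [-0.1, -0.2, -0.0]} [[256.0377156 178.7220692]]
```

View pics/w11.png

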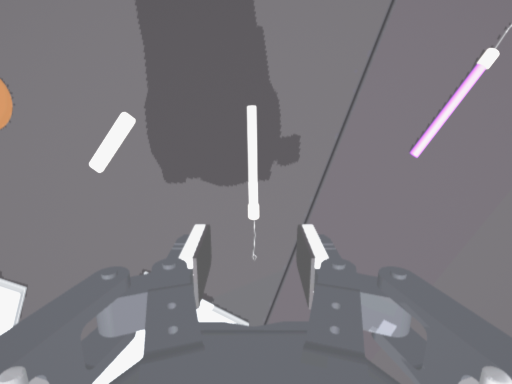

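Wrist view: pale handle from (252,106) to (253,218), wire loop end at (254,258). The purple loop is at (455,105), out of the way.

```bash
python3 - <<'E'
from h import *
c=bot.get_calibration("wrist")
E=ray(c,[[252,106],[253.5,218]],.008);W=ray(c,[[254,259]],.003)
print((E*1000).round(1),np.linalg.norm(E[0]-E[1]),(W*1000).round(1),np.linalg.norm(E[0]-W[0]),np.degrees(np.arctan2(*(E[1]-E[0])[1::-1])))
m=E.mean(0);d=(E[1]-E[0])/np.linalg.norm(E[1]-E[0]);g=m+.014*d;g[2]=.0205
print(m,g,tool(g,108.3))
E
```

```text
[[349.7  23.8   8. ]
 [455.2  60.    8. ]] 0.11161389432948692 [[501.8  75.9   3. ]] 0.16094094045448779 18.92918567540246
[0.4024484  0.04192705 0.008     ] [0.41569129 0.04646864 0.0205    ] {'t': [0.1591, -0.0007, 0.0055], 'jawyaw': 108.2, 'xaxis': [-0.003, -0.001, -1.0], 'q7': 1.54, 'w': [-0.1, -0.2, -0.0]}
```

Lengths of 111.6 and 161 mm match 112 and 163. I descend and grip.

```bash
python3 -m creep '[{"wx":0,"wy":0,"wz":0,"tx":0.04,"ty":0,"tz":0.005,"claw":0.65},{"wx":0,"wy":0,"wz":0,"tx":0.08,"ty":0,"tz":0.005,"claw":0.65},{"wx":0,"wy":0,"wz":0,"tx":0.12,"ty":0,"tz":0.005,"claw":0.65},{"wx":0,"wy":0,"wz":0,"tx":0.145,"ty":0,"tz":0.005,"claw":0.65},{"wx":0,"wy":0,"wz":0,"tx":0.154,"ty":0,"tz":0.005,"claw":0.7},{"wx":0,"wy":0,"wz":0,"tx":0.158,"ty":0,"tz":0.005,"claw":0.75},{"wx":0,"wy":0,"wz":0,"tx":0.158,"ty":0,"tz":0.005,"claw":0.8},{"wx":0,"wy":0,"wz":0,"tx":0.158,"ty":0,"tz":0.005,"claw":0.9}]' 40
python3 -m creep '[{"wx":0,"wy":0,"wz":0,"tx":0,"ty":0,"tz":0,"claw":1},{"wx":0,"wy":0,"wz":0,"tx":0,"ty":0,"tz":0,"claw":1},{"wx":0,"wy":0,"wz":0,"tx":-0.01,"ty":0,"tz":0,"claw":1},{"wx":0,"wy":0,"wz":0,"tx":-0.05,"ty":0,"tz":0,"claw":1},{"wx":0,"wy":0,"wz":0,"tx":-0.09,"ty":0,"tz":0,"claw":1},{"wx":0,"wy":0,"wz":0,"tx":-0.1,"ty":0,"tz":0,"claw":1},{"wx":0,"wy":0,"wz":0,"tx":-0.1,"ty":0,"tz":0,"claw":1}]' 40
python3 - <<'E'
from h import *
c=bot.get_calibration("wrist");im=bot.grab_frame("wrist");cv2.imwrite("pics/w12.png",im)
E
```

```text
clock: 14.6
position: [0.4157, 0.0472, 0.0226]
tool_rot: [2.948, 1.569, -3.018]
force: [-1.0, -0.8, -0.7]
grip_width: 0.0092
clock: 15.3
position: [0.4168, 0.0471, 0.1246]
tool_rot: [-0.142, 1.568, 0.174]
force: [-1.2, -0.1, -0.2]
grip_width: 0.0085
```

View pics/w12.png

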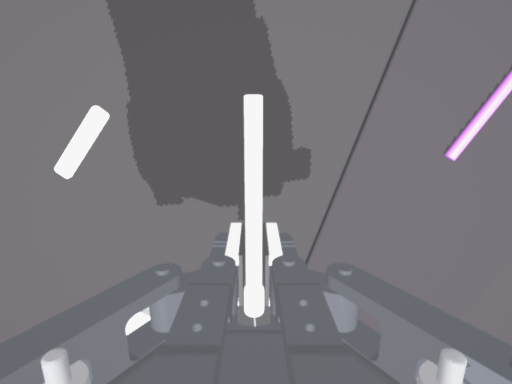

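The handle is held straight, from (253,97) to (254,313). I carry it to the right long bay, TCP at (0.6436,-0.0175).

```bash
python3 - <<'E'
from h import *
print(tool([.6436,-.0175,.125],77.6))
E
```

```text
{'t': [-0.0015, -0.1322, 0.196], 'jawyaw': 108.1, 'xaxis': [0.0, 0.0, -1.0], 'q7': 1.48, 'w': [30.5, 0.0, -0.0]}
```

```bash
python3 -m creep '[{"wx":5,"wy":0,"wz":0,"tx":-0.001,"ty":-0.022,"tz":0.033,"claw":1},{"wx":10,"wy":0,"wz":0,"tx":-0.001,"ty":-0.044,"tz":0.065,"claw":1},{"wx":15,"wy":0,"wz":0,"tx":-0.001,"ty":-0.066,"tz":0.098,"claw":1},{"wx":20,"wy":0,"wz":0,"tx":-0.001,"ty":-0.088,"tz":0.13,"claw":1},{"wx":25,"wy":0,"wz":0,"tx":-0.001,"ty":-0.11,"tz":0.163,"claw":1},{"wx":30.5,"wy":0,"wz":0,"tx":-0.001,"ty":-0.132,"tz":0.196,"claw":1},{"wx":30.5,"wy":0,"wz":0,"tx":-0.001,"ty":-0.132,"tz":0.196,"claw":1},{"wx":30.5,"wy":0,"wz":0,"tx":-0.001,"ty":-0.132,"tz":0.196,"claw":1}]' 40
python3 - <<'E'
from h import *
c=bot.get_calibration("wrist");im=bot.grab_frame("wrist");cv2.imwrite("pics/w13.png",im)
print(tool([.6436,-.0175,.0256],77.6))
E
```

```text
clock: 16.15
position: [0.6428, -0.0174, 0.1223]
tool_rot: [-2.735, 1.568, -2.95]
force: [-0.0, -0.2, 0.2]
grip_width: 0.0089
{'t': [0.0972, -0.0, 0.0015], 'jawyaw': 77.7, 'xaxis': [-0.002, -0.0, -1.0], 'q7': 1.27, 'w': [0.1, -0.1, 0.0]}
```

View pics/w13.png

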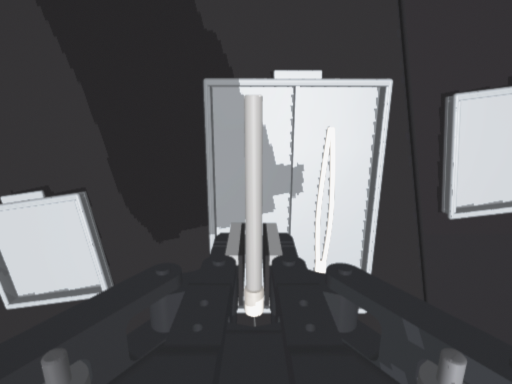

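Wrist view: the handle is over the free bay, between the left wall (212) and divider (292), with the forceps in the other bay. I lower it.

```bash
python3 -m creep '[{"wx":0,"wy":0,"wz":0,"tx":0.03,"ty":0,"tz":0.001,"claw":1},{"wx":0,"wy":0,"wz":0,"tx":0.06,"ty":0,"tz":0.001,"claw":1},{"wx":0,"wy":0,"wz":0,"tx":0.08,"ty":0,"tz":0.001,"claw":1},{"wx":0,"wy":0,"wz":0,"tx":0.09,"ty":0,"tz":0.001,"claw":1},{"wx":0,"wy":0,"wz":0,"tx":0.095,"ty":0,"tz":0.001,"claw":1},{"wx":0,"wy":0,"wz":0,"tx":0.0975,"ty":0,"tz":0.001,"claw":1},{"wx":0,"wy":0,"wz":0,"tx":0.0975,"ty":0,"tz":0.001,"claw":1}]' 40
python3 -m creep '[{"wx":0,"wy":0,"wz":0,"tx":0,"ty":0,"tz":0,"claw":0.85},{"wx":0,"wy":0,"wz":0,"tx":0,"ty":0,"tz":0,"claw":0.75},{"wx":0,"wy":0,"wz":0,"tx":0,"ty":0,"tz":0,"claw":0.75},{"wx":0,"wy":0,"wz":0,"tx":-0.005,"ty":0,"tz":0,"claw":0.75},{"wx":0,"wy":0,"wz":0,"tx":-0.05,"ty":0,"tz":0,"claw":0.7},{"wx":0,"wy":0,"wz":0,"tx":-0.1,"ty":0,"tz":0,"claw":0.7},{"wx":0,"wy":0,"wz":0,"tx":-0.14,"ty":0,"tz":0,"claw":0.6},{"wx":0,"wy":0,"wz":0,"tx":-0.18,"ty":0,"tz":0,"claw":0.5}]' 40
python3 - <<'E'
from h import *
c=bot.get_calibration("wrist");im=bot.grab_frame("wrist");cv2.imwrite("pics/w14.png",im)
print(tool([.426,-.095,.2],70.5))
E
```

```text
clock: 16.9
position: [0.6433, -0.0173, 0.0261]
tool_rot: [-2.835, 1.569, -3.049]
force: [-0.5, 0.1, -0.4]
grip_width: 0.0089
clock: 17.7
position: [0.6434, -0.0172, 0.2085]
tool_rot: [-2.791, 1.57, -3.006]
force: [0.2, 0.1, -0.5]
grip_width: 0.0423
{'t': [0.0136, -0.1228, -0.1984], 'jawyaw': 77.7, 'xaxis': [0.007, 0.0, -1.0], 'q7': 1.28, 'w': [7.2, 0.4, -0.1]}
```

View pics/w14.png

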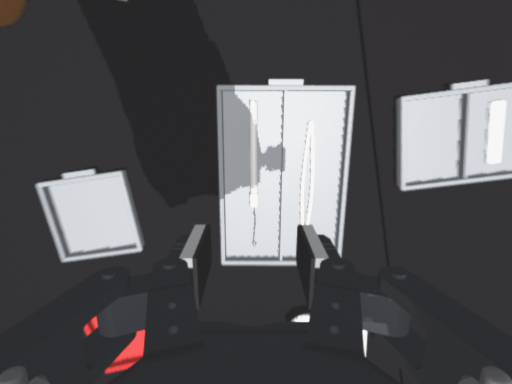

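Wrist view: loop in its bay, handle (253,150), wire end (254,243). The bottle tray's corners are at (42,185), (126,172), (143,250) and (62,261). Next the right cassette.

```bash
python3 - <<'E'
from h import *
c=bot.get_calibration("wrist")
P=ray(c,[[42,185],[126,172],[143,250],[62,261]],.015)[:,:2];print((P*1000).round(1),P.mean(0))
E
python3 -m creep '[{"wx":1,"wy":0,"wz":0,"tx":0.002,"ty":-0.02,"tz":-0.033,"claw":0.5},{"wx":2,"wy":0,"wz":0,"tx":0.004,"ty":-0.041,"tz":-0.066,"claw":0.5},{"wx":3,"wy":0,"wz":0,"tx":0.006,"ty":-0.061,"tz":-0.099,"claw":0.5},{"wx":5,"wy":0,"wz":0,"tx":0.008,"ty":-0.082,"tz":-0.132,"claw":0.5},{"wx":6,"wy":0.4,"wz":0,"tx":0.01,"ty":-0.102,"tz":-0.165,"claw":0.5},{"wx":7.2,"wy":0.4,"wz":0,"tx":0.013,"ty":-0.123,"tz":-0.198,"claw":0.5},{"wx":7.2,"wy":0.4,"wz":0,"tx":0.013,"ty":-0.123,"tz":-0.198,"claw":0.5},{"wx":7.2,"wy":0.4,"wz":0,"tx":0.013,"ty":-0.123,"tz":-0.198,"claw":0.5}]' 40
python3 - <<'E'
from h import *
c=bot.get_calibration("wrist");im=bot.grab_frame("wrist");cv2.imwrite("pics/w15.png",im)
hsv=cv2.cvtColor(im,cv2.COLOR_BGR2HSV)
br=((hsv[...,2]>150)&(hsv[...,1]<70)).astype(np.uint8)*255
print(rect(c,br,.004,(215,110,290,222)))
print(tool([.426,-.095,.017],70.5))
E
```

```text
[[ 617.2 -248.3]
 [ 622.9 -153.5]
 [ 715.9 -164. ]
 [ 709.2 -261.6]] [ 0.66631951 -0.20685759]
clock: 18.55
position: [0.4264, -0.0955, 0.2011]
tool_rot: [1.325, 1.568, 0.984]
force: [0.1, 0.9, 0.5]
grip_width: 0.0424
[426.9 -95.8  66.6  14.3 -19.9]
{'t': [0.184, -0.0007, -0.0012], 'jawyaw': 70.5, 'xaxis': [0.001, 0.002, -1.0], 'q7': 1.32, 'w': [-0.0, 0.0, -0.1]}
```

View pics/w15.png

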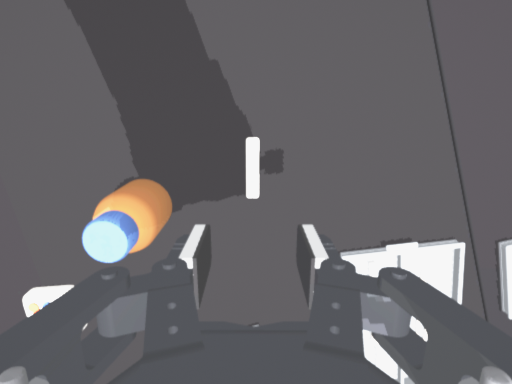

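Cassette at (253,167), centred, 66.6x14 mm at (426.9,-95.8). I descend to 0.0175 and grip.

```bash
python3 -m creep '[{"wx":0,"wy":0,"wz":0,"tx":0.045,"ty":0,"tz":0,"claw":0.65},{"wx":0,"wy":0,"wz":0,"tx":0.09,"ty":0,"tz":0,"claw":0.7},{"wx":0,"wy":0,"wz":0,"tx":0.135,"ty":0,"tz":0,"claw":0.75},{"wx":0,"wy":0,"wz":0,"tx":0.165,"ty":0,"tz":0,"claw":0.75},{"wx":0,"wy":0,"wz":0,"tx":0.176,"ty":0,"tz":0,"claw":0.75},{"wx":0,"wy":0,"wz":0,"tx":0.181,"ty":0,"tz":0,"claw":0.75},{"wx":0,"wy":0,"wz":0,"tx":0.1835,"ty":0,"tz":0,"claw":0.75},{"wx":0,"wy":0,"wz":0,"tx":0.1835,"ty":0,"tz":0,"claw":0.75}]' 40
python3 -m creep '[{"wx":0,"wy":0,"wz":0,"tx":0.0005,"ty":0,"tz":0,"claw":0.82},{"wx":0,"wy":0,"wz":0,"tx":0.0005,"ty":0,"tz":0,"claw":0.9},{"wx":0,"wy":0,"wz":0,"tx":0.0005,"ty":0,"tz":0,"claw":0.9}]' 40
```

```text
clock: 19.4
position: [0.4281, -0.0948, 0.0184]
tool_rot: [0.9, 1.567, 0.559]
force: [-0.2, 0.5, -0.1]
grip_width: 0.0215
clock: 19.7
position: [0.4289, -0.0949, 0.019]
tool_rot: [0.664, 1.565, 0.324]
force: [-1.4, 1.2, 10.8]
grip_width: 0.0112
```

```bash
python3 -m creep '[{"wx":0,"wy":0,"wz":0,"tx":0,"ty":0,"tz":0,"claw":1},{"wx":0,"wy":0,"wz":0,"tx":0,"ty":0,"tz":0,"claw":1},{"wx":0,"wy":0,"wz":0,"tx":-0.015,"ty":0,"tz":0,"claw":1},{"wx":0,"wy":0,"wz":0,"tx":-0.05,"ty":0,"tz":0,"claw":1},{"wx":0,"wy":0,"wz":0,"tx":-0.1,"ty":0,"tz":0,"claw":1},{"wx":0,"wy":0,"wz":0,"tx":-0.11,"ty":0,"tz":0,"claw":1},{"wx":0,"wy":0,"wz":0,"tx":-0.11,"ty":0,"tz":0,"claw":1}]' 40
python3 - <<'E'
from h import *
c=bot.get_calibration("wrist");im=bot.grab_frame("wrist");cv2.imwrite("pics/w16.png",im)
t=np.array([.6567,.2045]);a=np.radians(-5.2);g=t-.033*np.array([-np.sin(a),np.cos(a)]);print(g)
print(tool([*g,.13],84.8))
E
```

```text
clock: 20.4
position: [0.4294, -0.0953, 0.1309]
tool_rot: [0.484, 1.561, 0.144]
force: [-0.0, 0.9, -0.9]
grip_width: 0.011
[0.65370912 0.17163581]
{'t': [0.0016, 0.3265, 0.1231], 'jawyaw': 70.5, 'xaxis': [0.007, 0.002, -1.0], 'q7': 1.32, 'w': [-14.3, 0.4, -0.2]}
```

View pics/w16.png

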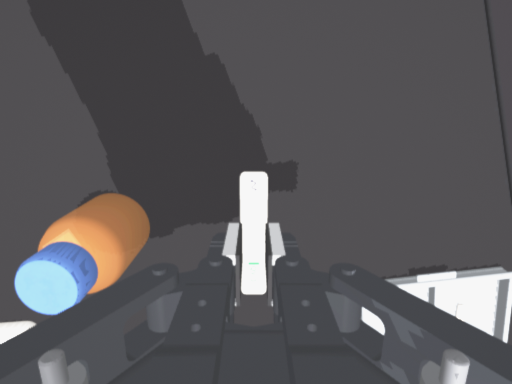

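The cassette is held, window up, rows 172–294. I carry it to the right short bay.

```bash
python3 -m creep '[{"wx":-2,"wy":0,"wz":0,"tx":0,"ty":0.041,"tz":0.015,"claw":1},{"wx":-4,"wy":0,"wz":0,"tx":0,"ty":0.082,"tz":0.031,"claw":1},{"wx":-6,"wy":0,"wz":0,"tx":0,"ty":0.123,"tz":0.046,"claw":1},{"wx":-8,"wy":0,"wz":0,"tx":0,"ty":0.164,"tz":0.062,"claw":1},{"wx":-10,"wy":0,"wz":0,"tx":0,"ty":0.205,"tz":0.077,"claw":1},{"wx":-12,"wy":0,"wz":0,"tx":0,"ty":0.246,"tz":0.092,"claw":1},{"wx":-14.3,"wy":0.4,"wz":0,"tx":0,"ty":0.287,"tz":0.108,"claw":1},{"wx":-14.3,"wy":0.4,"wz":-0.2,"tx":0,"ty":0.3265,"tz":0.123,"claw":1}]' 40
python3 -m creep '[{"wx":0,"wy":0,"wz":0,"tx":0,"ty":0,"tz":0,"claw":1},{"wx":0,"wy":0,"wz":0,"tx":0,"ty":0,"tz":0,"claw":1}]' 40
python3 - <<'E'
from h import *
c=bot.get_calibration("wrist");im=bot.grab_frame("wrist");cv2.imwrite("pics/w17.png",im)
print(tool([.6537,.1716,.0215],84.8))
E
```

```text
clock: 21.25
position: [0.654, 0.1729, 0.1293]
tool_rot: [-2.734, 1.568, -2.823]
force: [0.4, -0.4, 0.9]
grip_width: 0.0109
clock: 21.45
position: [0.6531, 0.1735, 0.1265]
tool_rot: [-2.76, 1.564, -2.848]
force: [-0.7, -0.8, -0.5]
grip_width: 0.0112
{'t': [0.1056, -0.0003, 0.0014], 'jawyaw': 84.9, 'xaxis': [-0.006, -0.002, -1.0], 'q7': 1.11, 'w': [0.1, -0.3, 0.2]}
```

View pics/w17.png

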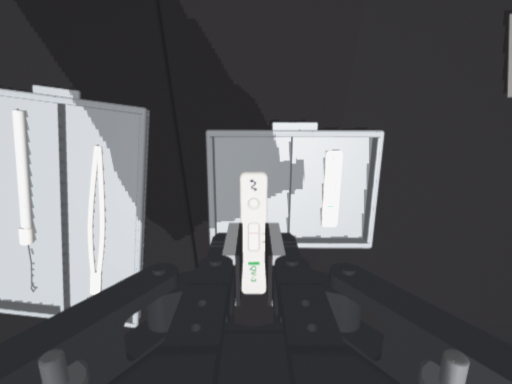

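Wrist view: held cassette centred between the left wall (212) and divider (290), the first cassette in the other bay. I lower it.

```bash
python3 -m creep '[{"wx":0,"wy":-0.3,"wz":0.2,"tx":0.04,"ty":0,"tz":0.001,"claw":1},{"wx":0,"wy":-0.3,"wz":0.2,"tx":0.07,"ty":0,"tz":0.001,"claw":1},{"wx":0,"wy":-0.3,"wz":0.2,"tx":0.09,"ty":0,"tz":0.001,"claw":1},{"wx":0,"wy":-0.3,"wz":0.2,"tx":0.099,"ty":0,"tz":0.001,"claw":1},{"wx":0,"wy":-0.3,"wz":0.2,"tx":0.103,"ty":0,"tz":0.001,"claw":1},{"wx":0,"wy":-0.3,"wz":0.2,"tx":0.1045,"ty":0,"tz":0.001,"claw":1},{"wx":0,"wy":-0.3,"wz":0.2,"tx":0.1045,"ty":0,"tz":0.001,"claw":1}]' 40
python3 -m creep '[{"wx":0,"wy":0,"wz":0,"tx":0,"ty":0,"tz":0,"claw":0.85},{"wx":0,"wy":0,"wz":0,"tx":0,"ty":0,"tz":0,"claw":0.75},{"wx":0,"wy":0,"wz":0,"tx":0,"ty":0,"tz":0,"claw":0.75},{"wx":0,"wy":0,"wz":0,"tx":-0.005,"ty":0,"tz":0,"claw":0.75},{"wx":0,"wy":0,"wz":0,"tx":-0.05,"ty":0,"tz":0,"claw":0.7},{"wx":0,"wy":0,"wz":0,"tx":-0.1,"ty":0,"tz":0,"claw":0.7},{"wx":0,"wy":0,"wz":0,"tx":-0.14,"ty":0,"tz":0,"claw":0.6},{"wx":0,"wy":0,"wz":0,"tx":-0.18,"ty":0,"tz":0,"claw":0.5}]' 40
python3 - <<'E'
from h import *
c=bot.get_calibration("wrist");im=bot.grab_frame("wrist");cv2.imwrite("pics/w18.png",im)
# bottle checks
im=bot.grab_frame("top");cv2.imwrite("pics/t18.png",im);c=bot.get_calibration("top")
hsv=cv2.cvtColor(im,cv2.COLOR_BGR2HSV)
bl=((hsv[...,0]>95)&(hsv[...,0]<130)&(hsv[...,1]>110)&(hsv[...,2]>80)).astype(np.uint8)*255
print("top cap",rect(c,bl,.098,(320,210,352,240)))
im=bot.grab_frame("side");cv2.imwrite("pics/s18.png",im);c=bot.get_calibration("side")
hsv=cv2.cvtColor(im,cv2.COLOR_BGR2HSV)
o=((hsv[...,0]<20)&(hsv[...,1]>120)&(hsv[...,2]>50)).astype(np.uint8)*255
bl=((hsv[...,0]>95)&(hsv[...,0]<130)&(hsv[...,1]>110)&(hsv[...,2]>60)).astype(np.uint8)*255
for m in(o,bl):
    m[:140]=0;m[195:]=0;m[:,:285]=0;m[:,330:]=0
    x,y,w,h=cv2.boundingRect(m);print(x,y,w,h)
for p in([.423,-.218,.0],[.423,-.218,.098],[.423,-.218,.04]):print(proj(c,p))
E
```

```text
clock: 22.2
position: [0.6538, 0.1719, 0.0235]
tool_rot: [1.072, 1.57, 0.982]
force: [-0.9, 0.9, 0.1]
grip_width: 0.0108
clock: 23.0
position: [0.6536, 0.1716, 0.206]
tool_rot: [0.813, 1.569, 0.724]
force: [0.6, -0.9, 0.1]
grip_width: 0.0429
top cap [ 422.6 -218.1   38.    34.8   89.7]
290 153 25 32
299 150 14 11
[[304.79746279 180.91057047]]
[[305.67179568 152.73814852]]
[[305.14723856 169.64022845]]
```

View pics/w18.png

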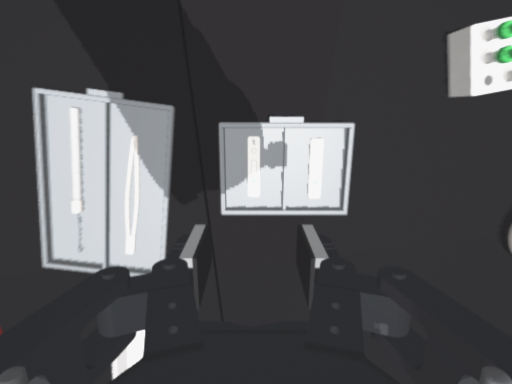

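View pics/t18.png

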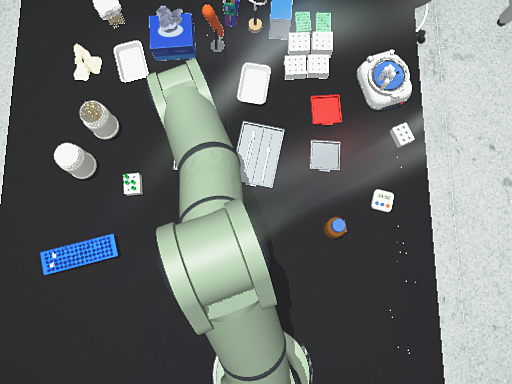

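Wrist view: both cassettes flat in their bays at (254,166) and (316,168), forceps and loop in the long bays. The bottle's cap fits (0.4226,-0.218) in both top and side views (predicted column 305.7, seen 306). I go above it with the gripper open.

```bash
python3 - <<'E'
from h import *
print(tool([.4226,-.218,.22],84.8))
E
```

```text
{'t': [-0.0155, -0.4091, -0.1964], 'jawyaw': 84.9, 'xaxis': [0.005, 0.003, -1.0], 'q7': 1.11, 'w': [0.1, 0.3, -0.2]}
```

```bash
python3 -m creep '[{"wx":0,"wy":0.3,"wz":-0.2,"tx":-0.005,"ty":-0.041,"tz":-0.02,"claw":0.2},{"wx":0,"wy":0.3,"wz":-0.2,"tx":-0.01,"ty":-0.082,"tz":-0.039,"claw":0},{"wx":0,"wy":0.3,"wz":-0.2,"tx":-0.015,"ty":-0.123,"tz":-0.059,"claw":0},{"wx":0,"wy":0.3,"wz":-0.2,"tx":-0.015,"ty":-0.164,"tz":-0.079,"claw":0},{"wx":0,"wy":0.3,"wz":-0.2,"tx":-0.015,"ty":-0.205,"tz":-0.098,"claw":0},{"wx":0,"wy":0.3,"wz":-0.2,"tx":-0.015,"ty":-0.246,"tz":-0.118,"claw":0},{"wx":0,"wy":0.3,"wz":-0.2,"tx":-0.015,"ty":-0.287,"tz":-0.138,"claw":0},{"wx":0,"wy":0.3,"wz":-0.2,"tx":-0.015,"ty":-0.32,"tz":-0.154,"claw":0}]' 40
python3 - <<'E'
from h import *
print(tool([.4226,-.218,.22],84.8))
E
```

```text
clock: 23.95
position: [0.4707, -0.135, 0.2195]
tool_rot: [-2.635, 1.569, -2.726]
force: [0.9, -0.2, 0.6]
grip_width: 0.0854
{'t': [-0.0004, -0.0871, -0.0404], 'jawyaw': 84.8, 'xaxis': [-0.001, -0.001, -1.0], 'q7': 1.63, 'w': [0.0, -0.1, 0.0]}
```

```bash
python3 -m creep '[{"wx":0,"wy":0,"wz":0,"tx":0,"ty":-0.03,"tz":-0.014,"claw":0},{"wx":0,"wy":0,"wz":0,"tx":0,"ty":-0.06,"tz":-0.028,"claw":0},{"wx":0,"wy":0,"wz":0,"tx":0,"ty":-0.087,"tz":-0.04,"claw":0},{"wx":0,"wy":0,"wz":0,"tx":0,"ty":-0.087,"tz":-0.04,"claw":0},{"wx":0,"wy":0,"wz":0,"tx":0,"ty":-0.087,"tz":-0.04,"claw":0}]' 40
python3 - <<'E'
from h import *
print(tool([.4226,-.218,.054],84.8))
c=bot.get_calibration("wrist");im=bot.grab_frame("wrist");cv2.imwrite("pics/w19.png",im)
hsv=cv2.cvtColor(im,cv2.COLOR_BGR2HSV)
bl=((hsv[...,0]>95)&(hsv[...,0]<130)&(hsv[...,1]>110)&(hsv[...,2]>80)).astype(np.uint8)*255
x,y,w,h=cv2.boundingRect(bl[:300]);print(x,y,w,h);print(rect(c,bl,.098,(150,0,360,300)))
print(proj(c,[[.4226,-.218,.098],[.4226,-.218,0]]))
E
```

```text
clock: 24.45
position: [0.4226, -0.2181, 0.2192]
tool_rot: [-2.921, 1.569, -3.012]
force: [1.0, 1.1, 0.3]
grip_width: 0.0854
{'t': [0.1652, 0.0001, 0.0003], 'jawyaw': 84.7, 'xaxis': [-0.002, -0.0, -1.0], 'q7': 1.84, 'w': [-0.1, -0.1, 0.0]}
230 164 38 14
[ 408.9 -220.6   30.6   10.5   83.2]
[[253.38513004 186.0733753 ]
 [253.53798186 164.45651684]]
```

View pics/w19.png

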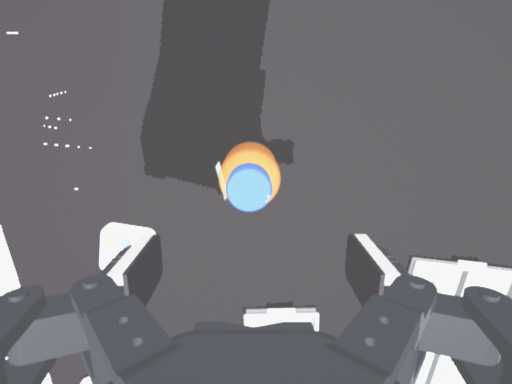

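Wrist view: cap at (249.5,188) against predicted (253,186), which is about 3 mm towards -y. I take the middle of the two and descend over the bottle.

```bash
python3 - <<'E'
from h import *
print(ray(bot.get_calibration("wrist"),[[249.5,188]],.098))
E
python3 -m creep '[{"wx":0,"wy":0,"wz":0,"tx":0.03,"ty":-0.002,"tz":0.001,"claw":0},{"wx":0,"wy":0,"wz":0,"tx":0.06,"ty":-0.002,"tz":0.001,"claw":0},{"wx":0,"wy":0,"wz":0,"tx":0.09,"ty":-0.002,"tz":0.001,"claw":0},{"wx":0,"wy":0,"wz":0,"tx":0.115,"ty":-0.002,"tz":0.001,"claw":0},{"wx":0,"wy":0,"wz":0,"tx":0.14,"ty":-0.002,"tz":0.001,"claw":0},{"wx":0,"wy":0,"wz":0,"tx":0.155,"ty":-0.002,"tz":0.001,"claw":0},{"wx":0,"wy":0,"wz":0,"tx":0.165,"ty":-0.002,"tz":0.001,"claw":0},{"wx":0,"wy":0,"wz":0,"tx":0.165,"ty":-0.002,"tz":0.001,"claw":0}]' 40
python3 - <<'E'
from h import *
im=bot.grab_frame("wrist");cv2.imwrite("pics/w20.png",im)
E
```

```text
[[ 0.42445768 -0.22074131  0.098     ]]
clock: 25.3
position: [0.4234, -0.2185, 0.0532]
tool_rot: [2.992, 1.567, 2.903]
force: [0.2, -0.2, 0.4]
grip_width: 0.0854
```

View pics/w20.png

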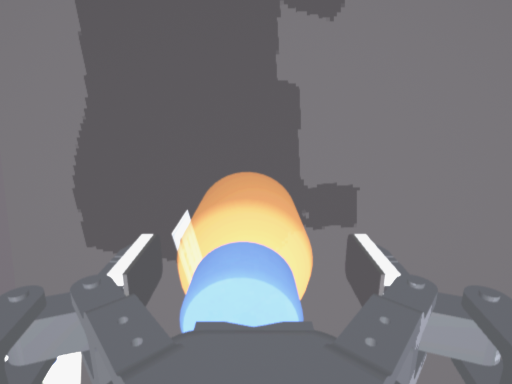

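Wrist view: the bottle is between the pads with its axis at column ~244 against a jaw middle of 254. I shift 2.5 mm and close gently.

```bash
python3 -m creep '[{"wx":0,"wy":0,"wz":0,"tx":0,"ty":-0.0025,"tz":0,"claw":0.1},{"wx":0,"wy":0,"wz":0,"tx":0,"ty":-0.0025,"tz":0,"claw":0.15},{"wx":0,"wy":0,"wz":0,"tx":0,"ty":-0.0025,"tz":0,"claw":0.2},{"wx":0,"wy":0,"wz":0,"tx":0,"ty":-0.0025,"tz":0,"claw":0.25},{"wx":0,"wy":0,"wz":0,"tx":0,"ty":-0.0025,"tz":0,"claw":0.28},{"wx":0,"wy":0,"wz":0,"tx":0,"ty":-0.0025,"tz":0,"claw":0.31},{"wx":0,"wy":0,"wz":0,"tx":0,"ty":-0.0025,"tz":0,"claw":0.35},{"wx":0,"wy":0,"wz":0,"tx":0,"ty":-0.0025,"tz":0,"claw":0.4}]' 50
python3 -m creep '[{"wx":0,"wy":0,"wz":0,"tx":0,"ty":0,"tz":0,"claw":0.6},{"wx":0,"wy":0,"wz":0,"tx":0,"ty":0,"tz":0,"claw":0.8},{"wx":0,"wy":0,"wz":0,"tx":0,"ty":0,"tz":0,"claw":0.8}]' 50
```

```text
clock: 26.15
position: [0.4236, -0.2215, 0.0545]
tool_rot: [-3.119, 1.569, 3.074]
force: [-2.7, 1.2, 13.4]
grip_width: 0.0564
clock: 26.45
position: [0.4237, -0.2215, 0.0546]
tool_rot: [-3.127, 1.569, 3.067]
force: [-0.8, 0.8, 7.0]
grip_width: 0.0561
```

```bash
python3 -m creep '[{"wx":0,"wy":0,"wz":0,"tx":-0.005,"ty":0,"tz":0,"claw":0.8},{"wx":0,"wy":0,"wz":0,"tx":-0.015,"ty":0,"tz":0,"claw":0.8},{"wx":0,"wy":0,"wz":0,"tx":-0.03,"ty":0,"tz":0,"claw":0.8},{"wx":0,"wy":0,"wz":0,"tx":-0.05,"ty":0,"tz":0,"claw":0.8},{"wx":0,"wy":0,"wz":0,"tx":-0.065,"ty":0,"tz":0,"claw":0.8},{"wx":0,"wy":0,"wz":0,"tx":-0.07,"ty":0,"tz":0,"claw":0.8},{"wx":0,"wy":0,"wz":0,"tx":-0.07,"ty":0,"tz":0,"claw":0.8}]' 50
python3 - <<'E'
from h import *
im=bot.grab_frame("wrist");s=bot.grab_frame("side")[120:210,240:360]
im[:,:]=im; cv2.imwrite("pics/w21.png",np.hstack([cv2.resize(im,(400,300)),cv2.resize(s,(400,300))]))
print(tool([.6585,-.202,.124],84.8))
im=bot.grab_frame("top");c=bot.get_calibration("top")
hsv=cv2.cvtColor(im,cv2.COLOR_BGR2HSV)
br=((hsv[...,2]>110)&(hsv[...,1]<70)).astype(np.uint8)*255
print(rect(c,br,.015,(304,136,346,168)))
cv2.imwrite("pics/t21.png",cv2.resize(im[120:250,280:410],None,fx=4,fy=4,interpolation=cv2.INTER_CUBIC))
E
```

```text
clock: 27.15
position: [0.4241, -0.2216, 0.1253]
tool_rot: [-2.611, 1.57, -2.7]
force: [-0.6, -0.7, -2.5]
grip_width: 0.0564
{'t': [-0.0003, 0.0403, 0.2322], 'jawyaw': 84.9, 'xaxis': [-0.002, 0.0, -1.0], 'q7': 1.85, 'w': [0.1, -0.1, -0.0]}
[ 658.5 -201.    95.6   92.1   86. ]
```

View pics/w21.png

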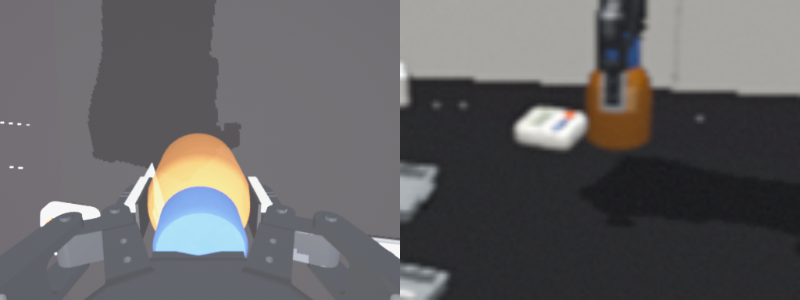

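View pics/t21.png

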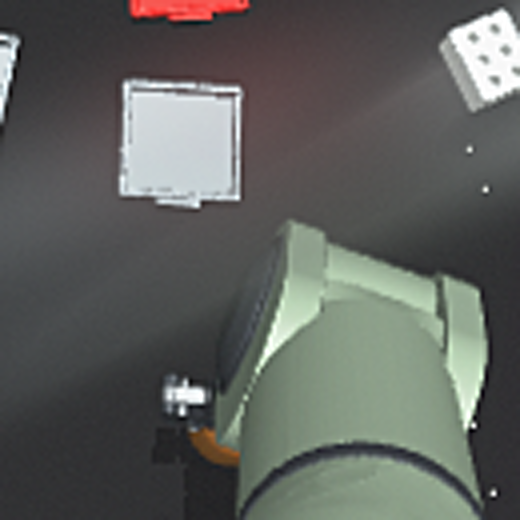

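The bottle is held upright and clear of the worktop, and the top and wrist views put the bottle tray centre at about (0.660,-0.202). I carry it over.

```bash
python3 -m creep '[{"wx":0,"wy":0,"wz":0,"tx":0,"ty":0.003,"tz":0.018,"claw":0.8},{"wx":0,"wy":0,"wz":0,"tx":0,"ty":0.009,"tz":0.055,"claw":0.8},{"wx":0,"wy":0,"wz":0,"tx":0,"ty":0.016,"tz":0.095,"claw":0.8},{"wx":0,"wy":0,"wz":0,"tx":0,"ty":0.023,"tz":0.135,"claw":0.8},{"wx":0,"wy":0,"wz":0,"tx":0,"ty":0.03,"tz":0.175,"claw":0.8},{"wx":0,"wy":0,"wz":0,"tx":0,"ty":0.036,"tz":0.21,"claw":0.8},{"wx":0,"wy":0,"wz":0,"tx":0,"ty":0.04,"tz":0.234,"claw":0.8},{"wx":0,"wy":0,"wz":0,"tx":0,"ty":0.04,"tz":0.234,"claw":0.8}]' 50
python3 -m creep '[{"wx":0,"wy":0,"wz":0,"tx":0,"ty":0,"tz":0,"claw":0.8},{"wx":0,"wy":0,"wz":0,"tx":0,"ty":0,"tz":0,"claw":0.8}]' 50
python3 - <<'E'
from h import *
print(tool([.660,-.202,.06],84.8))
im=bot.grab_frame("wrist");cv2.imwrite("pics/w22.png",im)
c=bot.get_calibration("wrist")
a=np.radians(-5);u=lambda x,y:[.660+np.cos(a)*x-np.sin(a)*y,-.202+np.sin(a)*x+np.cos(a)*y,.015]
print(proj(c,[u(-.045,.045),u(-.045,-.045)]).round())
s=bot.grab_frame("side")[110:230,180:340];cv2.imwrite("pics/s22.png",cv2.resize(s,None,fx=4,fy=4))
E
```

```text
clock: 28.1
position: [0.6623, -0.2009, 0.1215]
tool_rot: [2.809, 1.567, 2.722]
force: [-0.9, 0.6, -1.8]
grip_width: 0.056
clock: 28.3
position: [0.6615, -0.2007, 0.1205]
tool_rot: [2.874, 1.565, 2.787]
force: [0.9, 0.6, -2.8]
grip_width: 0.0561
{'t': [0.0605, -0.0015, -0.0011], 'jawyaw': 85.0, 'xaxis': [-0.005, 0.002, -1.0], 'q7': 1.71, 'w': [0.2, -0.3, -0.1]}
[[312. 131.]
 [191. 131.]]
```

View pics/w22.png

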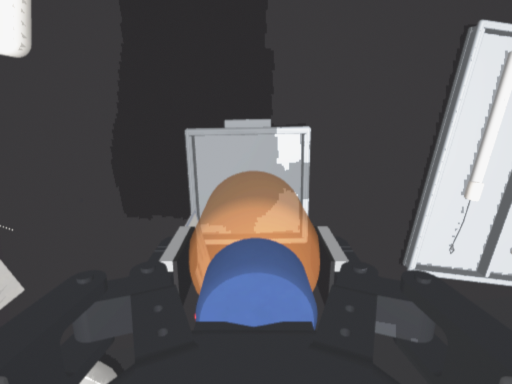

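View pics/s22.png

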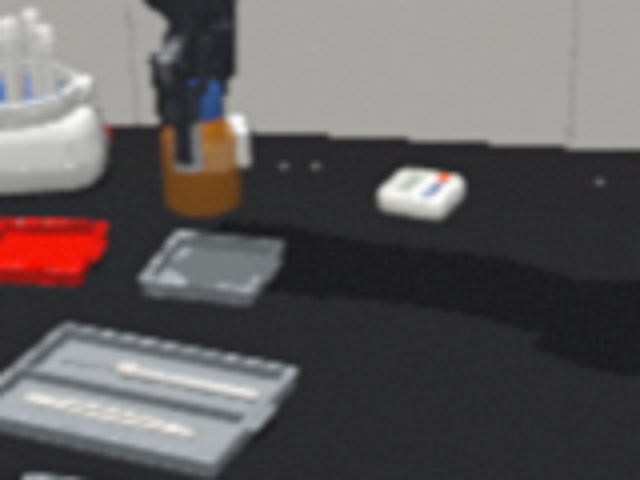

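Wrist view: the tray's near corners are at (186,131) and (310,129) against predicted (191,131) and (312,131), so I correct about 2 mm towards -y. Then I lower the bottle.

```bash
python3 -m creep '[{"wx":0,"wy":-0.3,"wz":0,"tx":0.01,"ty":-0.003,"tz":-0.001,"claw":0.8},{"wx":0,"wy":-0.3,"wz":0,"tx":0.025,"ty":-0.003,"tz":-0.001,"claw":0.8},{"wx":0,"wy":-0.3,"wz":0,"tx":0.04,"ty":-0.003,"tz":-0.001,"claw":0.8},{"wx":0,"wy":-0.3,"wz":0,"tx":0.05,"ty":-0.003,"tz":-0.001,"claw":0.8},{"wx":0,"wy":-0.3,"wz":0,"tx":0.057,"ty":-0.003,"tz":-0.001,"claw":0.8},{"wx":0,"wy":-0.3,"wz":0,"tx":0.06,"ty":-0.003,"tz":-0.001,"claw":0.8},{"wx":0,"wy":-0.3,"wz":0,"tx":0.062,"ty":-0.003,"tz":-0.001,"claw":0.8},{"wx":0,"wy":-0.3,"wz":0,"tx":0.062,"ty":-0.003,"tz":-0.001,"claw":0.8}]' 50
python3 -m creep '[{"wx":0,"wy":0,"wz":0,"tx":0,"ty":0,"tz":0,"claw":0.8}]' 50
python3 - <<'E'
from h import *
s=bot.grab_frame("side")[110:230,180:340];cv2.imwrite("pics/s23.png",cv2.resize(s,None,fx=4,fy=4))
E
```

```text
clock: 29.2
position: [0.6602, -0.2039, 0.0593]
tool_rot: [0.676, 1.569, 0.588]
force: [-0.4, -0.2, -1.3]
grip_width: 0.0561
clock: 29.3
position: [0.6605, -0.204, 0.0598]
tool_rot: [0.457, 1.569, 0.37]
force: [0.3, -0.5, -1.9]
grip_width: 0.0557
```

View pics/s23.png

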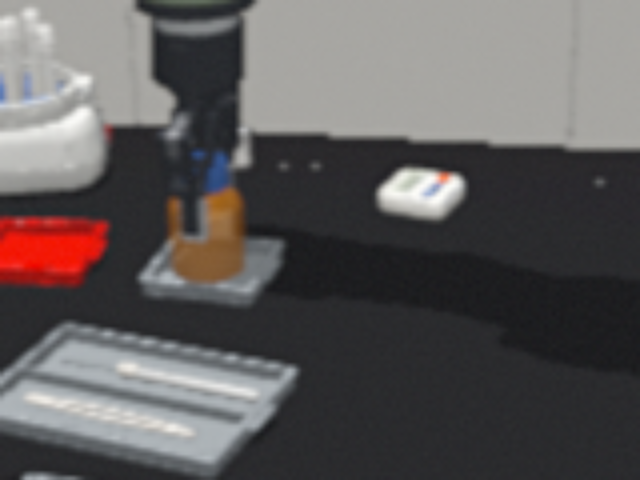

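Side view: bottle inside the tray, but the wrist still carries its weight. I lower 2 mm more, then release.

```bash
python3 -m creep '[{"wx":0,"wy":0,"wz":0,"tx":0.001,"ty":0,"tz":0,"claw":0.8},{"wx":0,"wy":0,"wz":0,"tx":0.002,"ty":0,"tz":0,"claw":0.8},{"wx":0,"wy":0,"wz":0,"tx":0.002,"ty":0,"tz":0,"claw":0.8}]' 50
```

```text
clock: 29.65
position: [0.6606, -0.204, 0.0579]
tool_rot: [0.374, 1.568, 0.287]
force: [0.5, -0.3, -1.4]
grip_width: 0.056
```

```bash
python3 -m creep '[{"wx":0,"wy":0,"wz":0,"tx":0,"ty":0,"tz":0,"claw":0.3},{"wx":0,"wy":0,"wz":0,"tx":0,"ty":0,"tz":0,"claw":0.2},{"wx":0,"wy":0,"wz":0,"tx":0,"ty":0,"tz":0,"claw":0.1},{"wx":0,"wy":0,"wz":0,"tx":0,"ty":0,"tz":0,"claw":0},{"wx":0,"wy":0,"wz":0,"tx":0,"ty":0,"tz":0,"claw":0}]' 50
```

```text
clock: 30.15
position: [0.6606, -0.204, 0.0579]
tool_rot: [0.367, 1.568, 0.279]
force: [-0.0, -0.7, -0.1]
grip_width: 0.0854
```

```bash
python3 -m creep '[{"wx":0,"wy":0,"wz":0,"tx":-0.01,"ty":0,"tz":0,"claw":0},{"wx":0,"wy":0,"wz":0,"tx":-0.03,"ty":0,"tz":0,"claw":0},{"wx":0,"wy":0,"wz":0,"tx":-0.06,"ty":0,"tz":0,"claw":0},{"wx":0,"wy":0,"wz":0,"tx":-0.1,"ty":0,"tz":0,"claw":0},{"wx":0,"wy":0,"wz":0,"tx":-0.14,"ty":0,"tz":0,"claw":0},{"wx":0,"wy":0,"wz":0,"tx":-0.18,"ty":0,"tz":0,"claw":0},{"wx":0,"wy":0,"wz":0,"tx":-0.18,"ty":0,"tz":0,"claw":0}]' 50
python3 - <<'E'
from h import *
cv2.imwrite("pics/w24.png",bot.grab_frame("wrist"))
cv2.imwrite("pics/s24.png",cv2.resize(bot.grab_frame("side")[130:330,120:340],None,fx=2.7,fy=2.7))
cv2.imwrite("pics/t24.png",bot.grab_frame("top"))
print(tool([.6605,-.204,.2]),proj(bot.get_calibration("wrist"),[[.6605,-.204,.101]]))
E
```

```text
clock: 30.85
position: [0.6622, -0.2049, 0.2447]
tool_rot: [-0.041, 1.56, -0.129]
force: [0.4, -0.8, -0.3]
grip_width: 0.0853
{'t': [0.038, 0.0001, 0.0004], 'jawyaw': 85.0, 'xaxis': [0.002, 0.001, -1.0], 'q7': 1.72} [[253.26262094 181.50516347]]
```

View pics/w24.png

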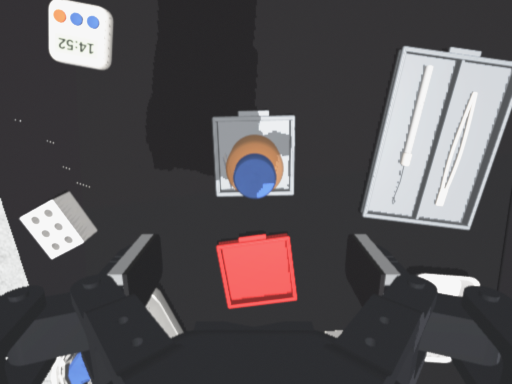

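View pics/s24.png

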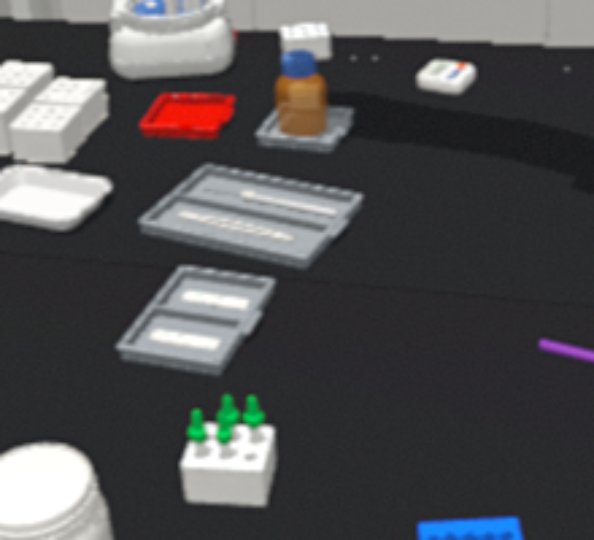

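View pics/t24.png

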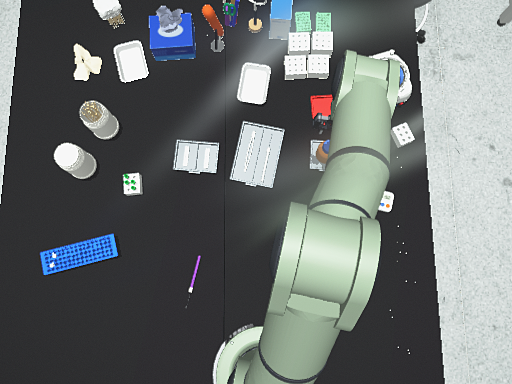

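Views: everything in its bay, bottle upright, timer and rack untouched. One numeric check of the long-tray items and the bottle from this wrist picture, plus the cassettes from the top picture.

```bash
python3 - <<'E'
from h import *
c=bot.get_calibration("wrist")
B=ray(c,[[254.5,176.5]],.101)[0];T=ray(c,[[212,117],[295,115],[295,195],[214,196]],.015).mean(0);print("bottle-tray",(B-T)[:2].round(4))
K=ray(c,[[404,48],[365,215],[470,228]],.015)
ctr=(K[0]+K[2])/2; ux=(K[1]-K[0]);print(np.linalg.norm(ux),np.linalg.norm(K[2]-K[1]));ux/=np.linalg.norm(ux);uy=np.array([-ux[1],ux[0],0])
def loc(uv,z): 
    d=ray(c,uv,z)-ctr; return np.c_[d@ux,d@uy].round(4)
h=loc([[430,67],[406,164]],.011);w=loc([[394,202]],.006);print("loop handle",h,"wire end",w)
f=loc([[474,94],[439,205]],.006);print("forceps",f,f.mean(0))
c=bot.get_calibration("top");im=cv2.imread("pics/t24.png")
hsv=cv2.cvtColor(im,cv2.COLOR_BGR2HSV)
br=(hsv[...,2]>225).astype(np.uint8)*255
for b in((176,143,196,172),(199,143,216,172)):
    r=rect(c,br,.007,b);d=np.array(r[:2])/1000-[.6567,.2045];a=np.radians(-5.2);print(r,"tray",d@[np.cos(a),np.sin(a)],d@[-np.sin(a),np.cos(a)])
br=((hsv[...,2]>110)&(hsv[...,1]<70)).astype(np.uint8)*255
print("rack",rect(c,br,.034,(118,170,145,198)),bot.observe()["qd"].round(3))
E
```

```text
bottle-tray [0.0029 0.0001]
0.18733654610427708 0.13091868105193702
loop handle [[-0.0799 -0.0312]
 [ 0.0267 -0.0301]] wire end [[ 0.0753 -0.0301]]
forceps [[-0.0594  0.0278]
 [ 0.0722  0.0256]] [0.0064 0.0267]
[ 6.548e+02  2.396e+02  8.880e+01  6.090e+01 -4.000e-01] tray -0.005073383922312442 0.034783340489044794
[6.494e+02 1.721e+02 8.630e+01 5.120e+01 6.000e-01] tray -0.004333460511488481 -0.032928272350601216
rack [561.5 399.2  69.   57.7   5.9] [-0.     0.024 -0.001  0.013  0.    -0.003  0.   ]
```

```bash
python3 - <<'E'
from workcell import bot
print(bot.job_done(), bot.observe()["clock"])
E
```

```text
the job is handed in; nothing more can be done
the job is handed in; nothing more can be done
```

All five items are in their trays, and I handed the job in at about 31 s of the 120 s. It reported no verdict. The forceps are in the left long bay, the loop in the right long bay, one cassette in each short bay, and the bottle upright in the square tray.

**Last checks, against the measured tray positions:**

| Item | Lengthwise offset from bay middle | Position across the tray |
|---|---|---|
| Bottle | 3 mm | 0 mm |
| Forceps | 6 mm | +27 mm |
| Loop | within about 2 mm | -31 mm |

- **Timer and rack:** the rack measured the same before and after. I judged the timer by eye only; it looked unmoved.
- **Robot:** it was clear of everything at hand-in, with no contact force read at the last release or retreat.

**What failed or disagreed:**
- **First cassette:** the first grip closed above it on nothing. It had not moved, and going about 3 mm lower worked.
- **Cassette position:** the final mask check merged the cassettes with the bright tray floor, so those numbers show nothing. Their placing rests on the release poses (about the bay centres) and on pictures showing both flat, inside their bays.
- **Bottle tray:** one wrist reading from the image edge was about 8 mm off the others. I discarded it.
- **Bottle release:** the wrist still read about 1.4 N of load just before release, so the bottle may have dropped a fraction of a millimetre.

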